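Clip the card holder onto the desk console's rail

TASK

Take the loose card holder (the grey unit with the upright flat fin), hook its top lip under the upper edge of the rail on the sloping desk console, in the free place between the two mounted units, then tilt its foot down and press until the foot clip snaps and it sits flat on the rail. Never force it (keep the force between it and the console under about 40 N at all times), leave the other things on the desk where they are, and let go of it at the end.

Things in the scene. Friction and masses are not known exactly. Their poses are not given: they have to be found in the camera images.
- holder: Loose grey card holder to mount, 100 to 170 g; starts standing on the desk on its lip and clip. Origin: on the plane of its feet, under its middle; x to the lip end, y across, z up. Mm in its frame: block x -38 to 37, y -23 to 23, z 13 to 27; the flat underside (z 13) seats on the rail; upright fin to grip x -4 to 8 (12 thick), y -17 to 17, z 27 to 53.
- lip (a point): Root of the holder's rigid top lip, where the rail's upper edge comes to lie: x 30.5, y 0, z 13 mm of the holder. The lip is a leg at x 30.5 to 35.5, z 0 to 13, with a toe pointing to -x at x 26.5 to 30.5, z 0 to 5: a slot 8 mm high under the block for the 3 mm rail edge.
- foot (a point): Black thumb pad on top of the block over the foot clip, the spot to press: x -30, y 0, z 27 mm of the holder; flat from x -38 to -4. With the lip hooked, pressing here slowly and square to the slope with about 4 to 8 N snaps the clip; then the holder lands hard on the rail, so stop at once.
- clip (a joint): Sprung black foot clip under the holder's -x end. Value (m): how far it is pushed outward (-x) against its spring; 0 at rest and when snapped in, at most 0.004; 1.4 N at 0 and 0.7 N more per mm. Its nose (tip x -27, top z 8.5 mm, ramp below) meets the rail's lower edge while the hooked holder's foot is still about 0.2 rad up, and snaps under it.
- console: Grey desk console that stays put, 150 deep, 286 wide, 25 low in front to 90 mm high behind, with a plate sloping up at 25 degrees. Origin: centre of its underside; x points to its high side. On the rail two black units are mounted, 60 wide, tops up to 22 mm over the rail, centred 68 mm to either side: the 76 mm wide place between is free.
- slope (a point): Middle of the sloping plate; x up the slope, y along the rail, z square out of the plate. Rail along y: cap 60 wide (x), 3 thick, z 23 to 26 mm; below it a web 44 wide, so 8 mm is open under each edge. The rail is clamped by hand up to 6 mm up or down from x 0 and no reading tells where: find its upper edge (nominally x 30) by touch. Seated holder: axes parallel, origin at z 13, y 0.
- spare: a bystander: plain grey block unit 70 x 46 x 27 with a round post (22 across, 22 tall) on top, flat base without lip or clip; not the unit to mount. Origin: centre of its underside
- calculator: a bystander: black desk calculator 150 x 100 x 20, origin centre of underside
- stapler: a bystander: desk stapler 130 x 34 x 38, origin centre of underside
- stamp: a bystander: wooden rubber stamp 50 x 30, 55 tall with a round knob, origin centre of underside
- mug: a bystander: white mug, 76 across, 85 tall, origin centre of underside
There are look-alikes about, which are no part of the job. Leave any pink or turquoise look-alike of the holder alone.

How it is judged:
By the outcome, as a careful person would: the job done as asked, in the order asked, and still so for the second after the job is handed in, with the robot touching nothing.
It also fails if it takes over 64 s, if anything falls off the work surface, if the arm or the gripper's body presses on something with over 40 N, if the wrist force passes 120 N, or if a joint passes its speed limit or range.

ROBOT

A 6-joint arm with a two-finger parallel gripper is mounted at the origin on the work surface. World frame = base frame: x ahead of the robot, y to its left, z up, the work surface at z = 0. Lengths are in mm, angles in rad, forces in N, time in s.
With the tool pointing down it reaches from about 350 to 875 mm from the base axis. Payload 4.2 kg.
Tool frame: the origin (TCP) lies midway between the tips of the shut fingers; the grasp point (between the pads) lies 19 mm behind it; z points along the fingers, y is the direction in which the jaws open and shut (so a half turn about z gives the same grasp; the last joint's range is limited). The gripper opens to 85 mm and grips with 20 to 120 N. Pads are 22 mm wide; open, the fingers measure 114 mm over their backs; the gripper's body (76 mm by 85 mm) begins 54 mm behind the grasp point. The pads swing forward as they close: fully open they stand 13 mm farther back than shut.
Start: joints at [-0.914, 0.385, 0.008, 0, -1.194, -0.259], TCP at [242.132, -576.169, 192.312] pointing down, gripper open.
Joint ranges: [-3.14, 3.14], [-1.21, 2.06], [-1.07, 1.41], [-3.16, 2.05], [-2.99, -0.16], [-3.1, 3.1]. Speed limits (rad/s): [2.79, 2.79, 3.14, 3.14, 3.14, 3.14].

INTERFACE

Orientations are given as a unit quaternion [x, y, z, w].
In Python, from bench import arm, eyes, nets gives the robot as it stands.
- The arm moves only by the tool jog_arm, never from a script. Its argument "rows" is a list of rows, each a list of 3 entries, a list of its own where there are three numbers: the shift along the tool's x, y, z in cm, then the turn, a rotation vector about the tool's x, y, z in degrees, then the finger opening in cm, from 0 to 8.54. In form: [[[x, y, z], [ax, ay, az], jaw], ...]. A call has 1 to 10 rows; each row shifts and turns the commanded pose from where the row before left it, along the tool's axes as they then stand; what a row does not reach is not made up. A row lasts 1/8 s, in which the tool goes at most 62.5 mm and 10.7 degrees, less where a joint would pass 70% of its speed; a pose out of reach is approached as far as the arm can. A call with a gripper value outside its range is refused whole. The fingers move at their own pace and stop on an object; the grip force is fixed at half the most. Time passes only in rows, so rows that do not move let the fingers close. It gives the time, the measured TCP pose, the force and the opening at its end, in the units of the state.
- arm.read_state(): the state, without advancing time (a new reading comes with each control period).
- eyes.get_image(name): name is "side" or "top" or "wrist"; returns the picture (480x640x3 uint8, red, green, blue); there is no depth.
- eyes.camera_model(name): a dict with "K" (3x3 intrinsics, pixels), "rvec" (rotation vector, rad) and "tvec" (3), from world to camera coordinates, as OpenCV has them. Camera axes: x right, y down, z forward; pixel columns grow to the right and rows downward; lengths in mm; the calibration is good to about 2 mm. A picture is of the moment at which its call begins: read the wrist's pose just before it. camera_model takes no time and is no camera call; for the wrist camera it gives the pose at the moment of the call.
- arm.job_done(): hands the job in, once; it reports no verdict.
Trained networks look in the newest picture that a camera, given by its name, has taken for a name from the list of things; names that differ only in an ending like _2 or _b are one class to them, and where a whole thing is asked for, a point or a joint stands for the part that bears it (a point fixed in the world has none). Each returns a list of dicts, best first, with "conf" (0 to 1); they miss things now and then, are a little off and sometimes report something else, mostly with a low value. They report only what shows in the picture. A call takes as long as a camera call. They do not tell look-alikes from the thing itself.
- nets.boxes_of(camera, name): "position" ([column, row] as shares, 0 to 1, of the picture: columns of its width, rows of its height, amid what is visible of it).
The state is a dict: "clock": time; "joints": joint angles; "joint_vel": joint speeds; "joint_efforts": joint torques, N m; "position": TCP position; "ee_rot": TCP orientation; "contact_force": force on the tool from outside, world axes, zero at the start; "wrist_torque": the same for the moment, N m; "gripper_width": finger opening in mm.
Only numpy, scipy, OpenCV 4.12 (cv2) and the standard library are available. Lean on these libraries where they do the work, as an engineer would, in place of code of your own. Each camera call takes 0.05 s, during which the arm holds its last target.

## Working session

There is one attempt and no reset: what is moved stays moved. The work goes in short steps, Python scripts to look and compute and a tool call to move; the robot and the scene stay as the last step left them, time stands still between calls to the robot, and variables do not carry over. Pictures are saved under pics/ and viewed, and the job is handed in when it is done.

Besides the shell and the picture viewer there is one more tool, called after "Emit:" in YAML: its name, and indented under it one key for each argument. jog_arm: Moves the arm, as the interface text tells. Its arguments: {"type":"object","properties":{"rows":{"type":"array","items":{"type":"array"}}},"required":["rows"]}

```bash
mkdir -p pics; ls
cat > h.py <<'E'
import numpy as np,cv2
from bench import arm,eyes,nets
from scipy.spatial.transform import Rotation as R
def snap(n,f):
    im=eyes.get_image(n); cv2.imwrite('pics/'+f+'.png',im[:,:,::-1]); return im
E
python3 - <<'E'
from h import *
print(arm.read_state())
for n in ['side','top','wrist']:
    m=eyes.camera_model(n); print(n,m)
    snap(n,n+'0')
    if n!='wrist':
        for t in ['holder','console','spare','lip','foot']:
            print(n,t,[(round(d['conf'],2),np.round(np.array(d['position'])*[640,480])) for d in nets.boxes_of(n,t)])
E
```

```text
pics
{'clock': 0.0, 'joints': array([-9.14408496e-01,  3.85587650e-01,  6.61199793e-03, -5.21738338e-04,
       -1.19401878e+00, -2.58617610e-01]), 'joint_vel': array([ 3.87025684e-04, -5.72391147e-04, -3.99938725e-05,  1.82814552e-04,
       -7.03668144e-04, -1.00174465e-04]), 'joint_efforts': array([-1.20815159e-03, -3.92283833e+01,  1.88406193e+01,  4.18636009e+00,
       -4.63723336e-03, -9.04459867e-07]), 'position': array([ 241.86418824, -575.56170229,  191.19414341]), 'ee_rot': array([-1.97482065e-01,  9.80305854e-01,  1.09312135e-03, -2.67931164e-04]), 'contact_force': array([-0.74788992, -0.87657596, -0.11432658]), 'wrist_torque': array([-0.00597599, -0.04806434, -0.00902919]), 'gripper_width': 85.60165516583426}
side {'K': array([[525.45413657,   0.        , 318.17630722],
       [  0.        , 525.45413657, 235.50127424],
       [  0.        ,   0.        ,   1.        ]]), 'rvec': array([ 0.23591509, -2.65164608,  1.48961405]), 'tvec': array([ 545.63126617,  109.93367795, 1067.6208454 ])}
side holder [(0.78, array([315., 199.])), (0.61, array([287., 217.])), (0.59, array(
[... 532 characters left out ...]
 1.48506743,  537.64814453, 1307.08957689])}
top holder [(0.71, array([374., 205.])), (0.61, array([412., 222.])), (0.58, array([389., 253.]))]
top console [(0.81, array([295., 218.]))]
top spare [(0.57, array([422., 273.]))]
top lip [(0.97, array([388., 247.])), (0.88, array([374., 204.])), (0.75, array([413., 218.]))]
top foot [(0.82, array([411., 219.])), (0.57, array([390., 252.])), (0.57, array([373., 203.]))]
wrist {'K': array([[391.42202225,   0.        , 323.26332864],
       [  0.        , 391.42202225, 237.0666711 ],
       [  0.        ,   0.        ,   1.        ]]), 'rvec': array([-1.62766695, -2.44696019, -0.39285265]), 'tvec': array([625.67279163, -42.13737852, 379.93006881])}
```

View pics/side0.png

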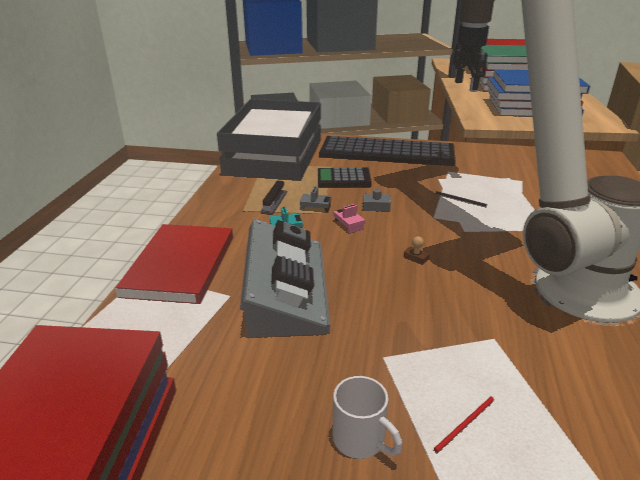

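View pics/top0.png

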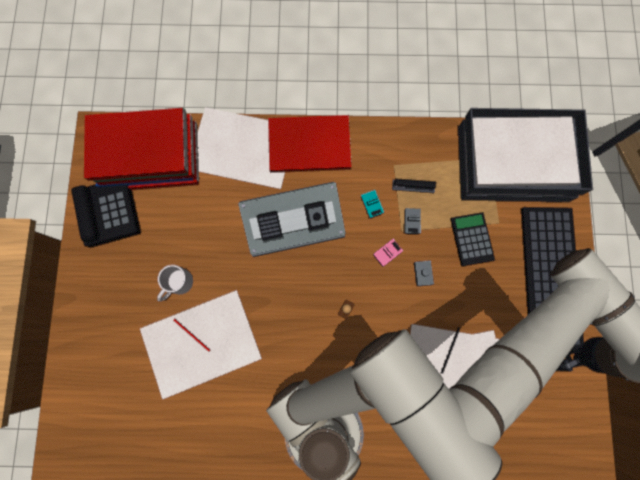

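Run:
```python
import cv2
a=cv2.imread('pics/side0.png')[170:330,180:420]; cv2.imwrite('pics/c1.png',cv2.resize(a,None,fx=3.3,fy=3.3,interpolation=2))
a=cv2.imread('pics/top0.png')[140:300,220:460]; cv2.imwrite('pics/c2.png',cv2.resize(a,None,fx=3.3,fy=3.3,interpolation=2))
```

```text
(no output)
```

View pics/c1.png

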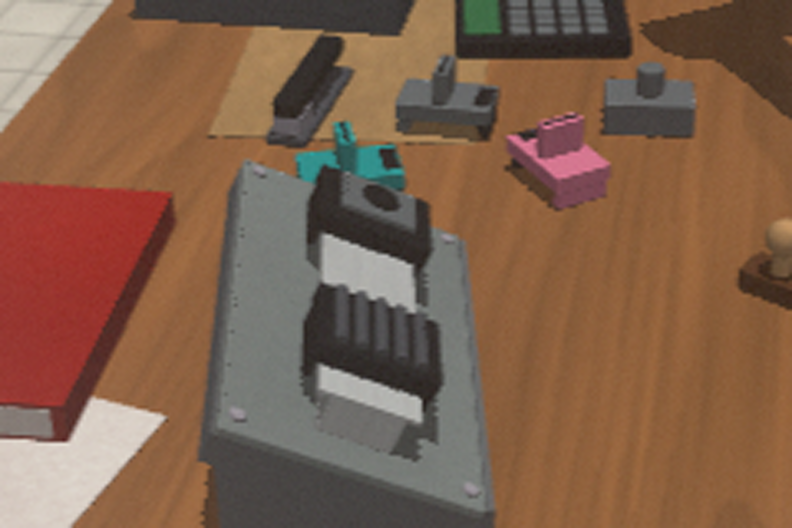

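View pics/c2.png

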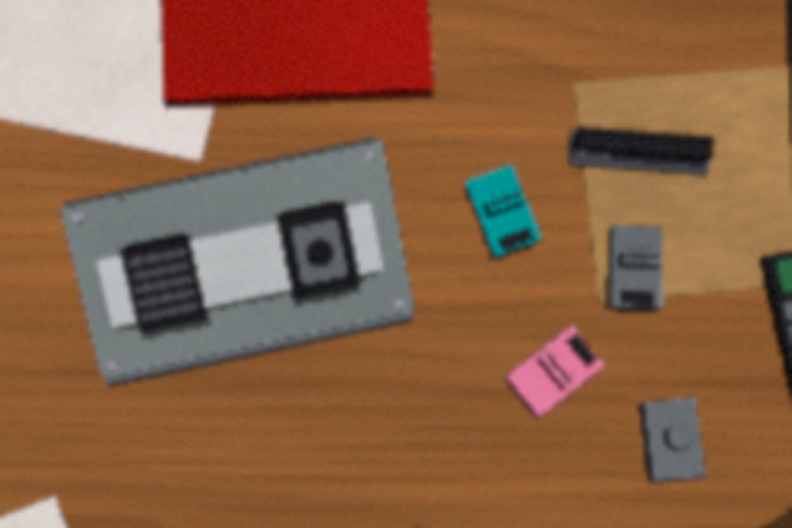

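The candidates in the top picture:
- Grey unit with a fin at (412,221), which is (315,200) in the side picture.
- Turquoise look-alike at (373,205).
- Pink look-alike at (389,252).
- Spare with a round post at (424,273).

I choose the grey finned unit with the black pad. The crops show the pad on its side nearer the robot, so its lip points away from the robot.

```bash
cat >> h.py <<'E'
def proj(n,P,m=None):
    m=m or eyes.camera_model(n); p,_=cv2.projectPoints(np.array(P,float).reshape(-1,3),m['rvec'],m['tvec'],m['K'],None); return p[:,0]
def onplane(n,uv,z,m=None):
    m=m or eyes.camera_model(n); Rm=cv2.Rodrigues(m['rvec'])[0]; c=-Rm.T@m['tvec']
    out=[]
    for u in np.array(uv,float).reshape(-1,2):
        d=Rm.T@np.linalg.inv(m['K'])@[u[0],u[1],1]; out.append(c+d*(z-c[2])/d[2])
    return np.array(out)
E
python3 - <<'E'
from h import *
# crop coords c2 -> px
f=lambda x,y:(220+x/3.3,140+y/3.3)
print('holder block corners z27',onplane('top',[f(611,226),f(662,226),f(662,309),f(609,309)],27).round())
print('console low edge z25',onplane('top',[f(110,382),f(411,318)],25).round())
print('console high z90',onplane('top',[f(65,205),f(380,140)],90).round())
print('spare',onplane('top',[f(677,437)],40).round())
m=eyes.camera_model('wrist');s=arm.read_state()
Rm=cv2.Rodrigues(m['rvec'])[0];c=-Rm.T@m['tvec'];T=R.from_quat(s['ee_rot']).as_matrix()
print('cam in tool',T.T@(c-s['position']),'camz in tool',T.T@Rm.T)
print(T)
E
```

```text
holder block corners z27 [[ 644. -233.   27.]
 [ 645. -279.   27.]
 [ 568. -277.   27.]
 [ 567. -230.   27.]]
console low edge z25 [[493. 213.  25.]
 [556. -53.  25.]]
console high z90 [[637. 249.  90.]
 [700. -22.  90.]]
spare [[ 452. -285.   40.]]
cam in tool [  79.74925379   -0.37902483 -182.06899197] camz in tool [[-1.07520496e-03 -9.49609886e-01 -3.13432464e-01]
 [ 9.99999231e-01 -8.27292752e-04 -9.23959029e-04]
 [ 6.18100222e-04 -3.13433216e-01  9.49610045e-01]]
[[-9.21905309e-01 -3.87415282e-01  1.44988696e-05]
 [-3.87415282e-01  9.21905308e-01 -4.07346203e-05]
 [ 2.41462954e-06 -4.31705464e-05 -9.99999999e-01]]
```

View pics/wrist0.png

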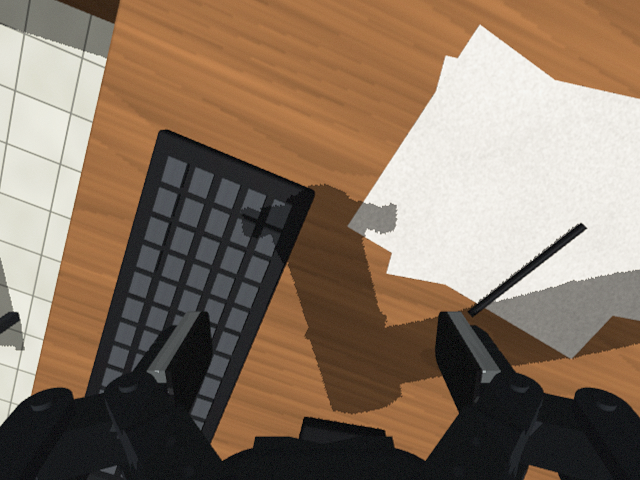

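```bash
cat >> h.py <<'E'
def rows(p1,M1,n,p0=None,M0=None):
    """n rows from p0,M0 to p1,M1 (mm); prints tool-frame cm/deg"""
    s=arm.read_state()
    if p0 is None:p0=s['position']
    if M0 is None:M0=R.from_quat(s['ee_rot']).as_matrix()
    p=np.array(p0,float);M=np.array(M0);p1=np.array(p1,float)
    for i in range(n):
        k=n-i
        d=M.T@(p1-p)/k/10; r=R.from_matrix(M.T@M1).as_rotvec(degrees=True)/k
        d=d.round(2);r=r.round(1); print([d.tolist(),r.tolist()])
        p=p+M@d*10; M=M@R.from_rotvec(r,degrees=True).as_matrix()
    print('end err',(p1-p).round(2))
def tool(yaw,pitch):
    """tool matrix when gripping the holder whose x axis has yaw, pitched nose-up by pitch (deg)"""
    H=holder(yaw,pitch); return np.stack([-H[:,1],-H[:,0],-H[:,2]],1)
def holder(yaw,pitch):
    return (R.from_euler('z',yaw,degrees=True)*R.from_euler('y',-pitch,degrees=True)).as_matrix()
E
python3 - <<'E'
from h import *
rows([606,-255,150],tool(-2,0),10)
E
```

```text
[[-4.6, 1.55, 0.42], [-0.0, -0.0, -6.5]]
[[-4.74, 1.02, 0.42], [-0.0, -0.0, -6.5]]
[[-4.83, 0.48, 0.42], [-0.0, -0.0, -6.5]]
[[-4.85, -0.07, 0.42], [-0.0, -0.0, -6.5]]
[[-4.81, -0.62, 0.43], [-0.0, -0.0, -6.5]]
[[-4.71, -1.16, 0.42], [-0.0, -0.0, -6.5]]
[[-4.55, -1.69, 0.43], [-0.0, -0.0, -6.6]]
[[-4.33, -2.2, 0.42], [-0.0, -0.0, -6.5]]
[[-4.05, -2.68, 0.43], [-0.0, -0.0, -6.6]]
[[-3.71, -3.13, 0.42], [-0.0, -0.0, -6.5]]
end err [ 0.03  0.05 -0.03]
```

Emit:
jog_arm:
  rows:
    - [[-4.6,1.55,0.42],[0,0,-6.5],8.5]
    - [[-4.74,1.02,0.42],[0,0,-6.5],8.5]
    - [[-4.83,0.48,0.42],[0,0,-6.5],8.5]
    - [[-4.85,-0.07,0.42],[0,0,-6.5],8.5]
    - [[-4.81,-0.62,0.43],[0,0,-6.5],8.5]
    - [[-4.71,-1.16,0.42],[0,0,-6.5],8.5]
    - [[-4.55,-1.69,0.43],[0,0,-6.6],8.5]
    - [[-4.33,-2.2,0.42],[0,0,-6.5],8.5]
    - [[-4.05,-2.68,0.43],[0,0,-6.6],8.5]
    - [[-3.71,-3.13,0.42],[0,0,-6.5],8.5]

```text
clock: 1.9
position: [607.1, -253.9, 150.0]
ee_rot: [-0.696, 0.718, -0.0, 0.0]
contact_force: [-0.5, 0.2, -1.0]
gripper_width: 85.2
```

Emit:
jog_arm:
  rows:
    - [[0,0,0],[0,0,0],8.5]
    - [[0,0,0],[0,0,0],8.5]

```text
clock: 2.15
position: [605.7, -255.1, 149.8]
ee_rot: [-0.695, 0.719, 0.0, -0.0]
contact_force: [-0.6, -1.1, -0.4]
gripper_width: 85.2
```

Run:
```python
from h import *
s=arm.read_state();print(s['position'],R.from_quat(s['ee_rot']).as_matrix().round(3),s['joints'])
snap('wrist','w1')
m=eyes.camera_model('wrist');np.save('w1.npy',np.array([m['rvec'],m['tvec']]))
print(proj('wrist',[[606,-255,27]]))
```

```text
[ 605.70073289 -255.05737042  149.83649123] [[-0.035 -0.999 -0.001]
 [-0.999  0.035  0.   ]
 [-0.     0.001 -1.   ]] [-1.52912285e-01  4.68918000e-01  3.32724603e-02  7.43891190e-05
 -1.13579090e+00  1.17557519e-01]
[[323.76626292 214.1780358 ]]
```

View pics/w1.png

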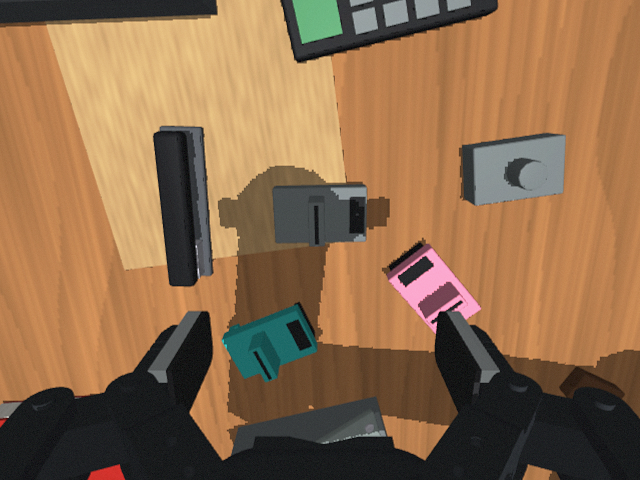

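The wrist picture shows the grey holder at (320,214) with its fin at (316,223) and its black pad at (357,214) on the robot side. Turquoise is at (270,342), pink at (432,285) and the spare at (515,170).

Run:
```python
from h import *
m=eyes.camera_model('wrist')
a=cv2.imread('pics/w1.png')[170:260,255:385]
a=cv2.resize(a,None,fx=6,fy=6,interpolation=2)
def ov(c,yaw,col):
    H=holder(yaw,0)
    for z,xs,ys in [(27,(-38,37),(-23,23)),(53,(-4,8),(-17,17))]:
        P=[c+H@[x,y,z] for x,y in [(xs[0],ys[0]),(xs[1],ys[0]),(xs[1],ys[1]),(xs[0],ys[1])]]
        q=((proj('wrist',P,m)-[255,170]+.5)*6).astype(np.int32); cv2.polylines(a,[q],True,col)
ov(np.array([606,-255,0.]),-2,(0,0,255))
cv2.imwrite('pics/w1c.png',a)
```

```text
(no output)
```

View pics/w1c.png

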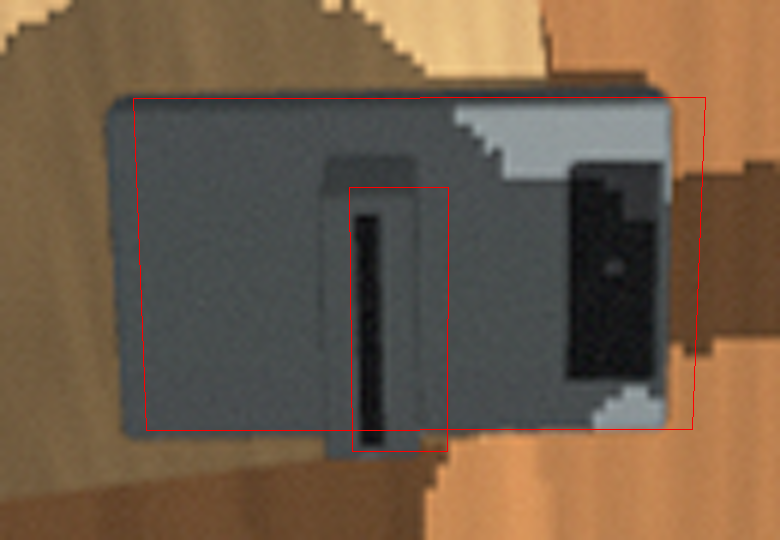

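Run:
```python
from h import *
c=np.array([609.7,-254.5,0]);H=holder(-1.2,0)
rows(c+H@[2,0,30],tool(-1.2,0),6)
```

```text
[[-0.02, -0.1, 2.0], [0.0, -0.0, -0.1]]
[[-0.02, -0.11, 2.0], [0.0, -0.0, -0.2]]
[[-0.02, -0.1, 2.0], [0.0, -0.0, -0.1]]
[[-0.02, -0.11, 2.0], [0.0, -0.0, -0.2]]
[[-0.02, -0.1, 2.0], [0.0, -0.0, -0.1]]
[[-0.02, -0.11, 2.01], [0.0, -0.0, -0.2]]
end err [-0.01 -0.01  0.01]
```

Emit:
jog_arm:
  rows:
    - [[-0.02,-0.1,2.0],[0,0,-0.1],8.5]
    - [[-0.02,-0.1,2.0],[0,0,-0.2],8.5]
    - [[-0.02,-0.11,2.0],[0,0,-0.1],8.5]
    - [[-0.02,-0.1,2.0],[0,0,-0.2],8.5]
    - [[-0.02,-0.1,2.0],[0,0,-0.1],8.5]
    - [[-0.02,-0.11,2.0],[0,0,-0.2],5]
    - [[0,0,0],[0,0,0],5]
    - [[0,0,0],[0,0,0],5]
    - [[0,0,0],[0,0,0],5]

```text
clock: 3.32
position: [612.8, -254.5, 31.5]
ee_rot: [-0.7, 0.714, -0.001, 0.001]
contact_force: [-0.4, 0.2, 0.2]
gripper_width: 49.8
```

Run:
```python
from h import *
s=arm.read_state();print(s['position'],s['contact_force'],s['gripper_width'],proj('wrist',[s['position']]))
a=snap('wrist','w2')
snap('side','s2')
a=cv2.imread('pics/s2.png')[120:280,230:430];cv2.imwrite('pics/s2c.png',cv2.resize(a,None,fx=3.5,fy=3.5))
```

```text
[ 612.83645653 -254.5278632    31.4614517 ] [-0.36138198  0.16147387  0.17666173] 49.77540555037784 [[325.07227709 275.68633418]]
```

View pics/w2.png

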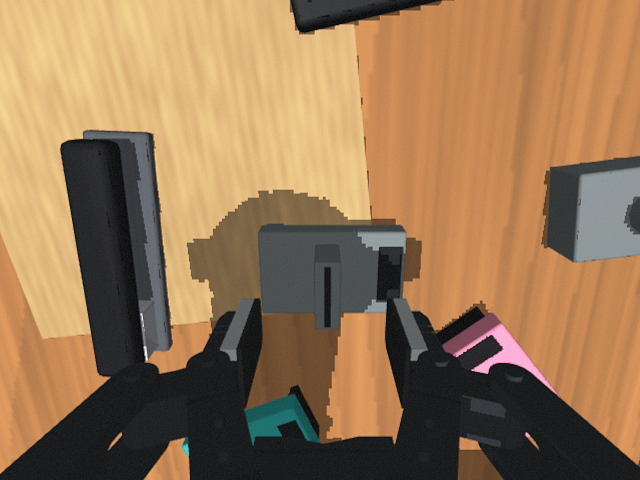

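View pics/s2c.png

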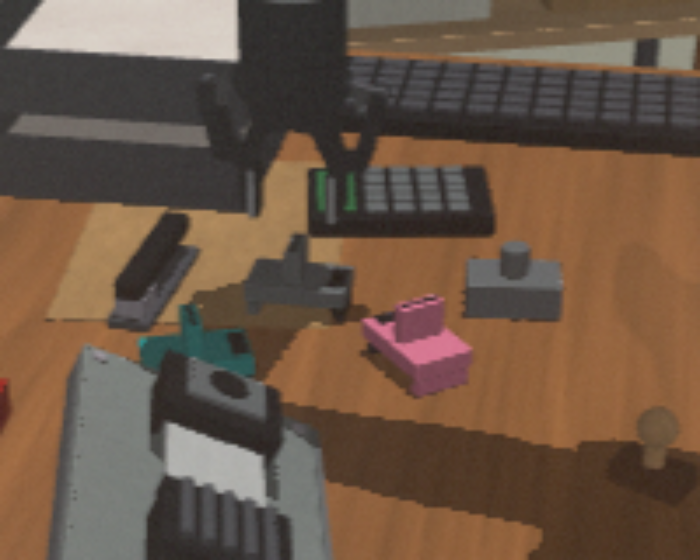

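Run:
```python
from h import *
s=arm.read_state();p=s['position']
print(p,s['joints'])
for z in (0,13,19,32,60): print(z,proj('side',[p+[0,0,z]]),proj('wrist',[p+[0,0,z]]),proj('top',[p+[0,0,z]]))
c=np.array([609.7,-254.5,0])
print(proj('side',[c+[2,0,53]]),proj('wrist',[c+[2,0,53]]),proj('side',[c+[2,0,27]]))
snap('top','t2')
a=cv2.imread('pics/t2.png')[140:300,300:500];cv2.imwrite('pics/t2c.png',cv2.resize(a,None,fx=3.5,fy=3.5))
```

```text
[ 612.66267231 -254.28188164   31.09582324] [-1.50066218e-01  5.87936403e-01 -8.48870471e-02  1.09431386e-04
 -8.96226241e-01  1.30472243e-01]
0 [[313.58183653 196.13754718]] [[325.12300896 275.61029419]] [[412.81671668 218.46777538]]
13 [[313.54039969 191.62807326]] [[325.18379712 286.73161279]] [[413.65185955 217.41497243]]
19 [[313.52113503 189.53154476]] [[325.21466621 292.37917476]] [[414.04253946 216.92247112]]
32 [[313.47908789 184.95565297]] [[325.28874909 305.9327895 ]] [[414.90060417 215.8407723 ]]
60 [[313.38707157 174.94173146]] [[325.49236665 343.18504009]] [[416.80448116 213.44069517]]
[[313.89620682 188.50462815]] [[327.34750968 294.77069279]] [[313.97541676 197.54024891]]
```

View pics/t2c.png

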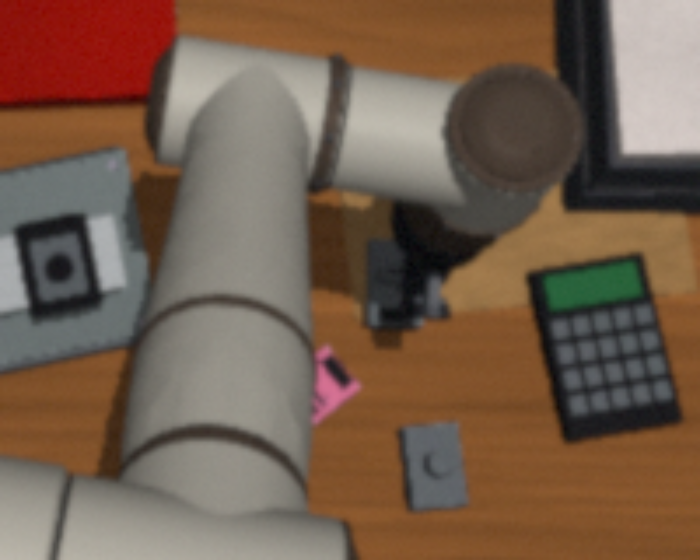

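Emit:
jog_arm:
  rows:
    - [[0,0,0],[0,0,0],3]
    - [[0,0,0],[0,0,0],2]
    - [[0,0,0],[0,0,0],2]
    - [[0,0,0],[0,0,0],2]
    - [[0,0,0],[0,0,0],2]

```text
clock: 4.1
position: [612.2, -254.0, 30.0]
ee_rot: [-0.7, 0.714, 0.0, 0.0]
contact_force: [0.0, -0.2, 0.1]
gripper_width: 19.7
```

Run:
```python
from h import *
s=arm.read_state();print(s['position'],s['contact_force'],s['gripper_width'])
snap('wrist','w3');snap('side','s3')
a=cv2.imread('pics/w3.png')[200:480,150:500];a=cv2.resize(a,None,fx=2,fy=2)
b=cv2.imread('pics/s3.png')[130:250,250:390];b=cv2.resize(b,None,fx=4,fy=4)
cv2.imwrite('pics/w3c.png',a);cv2.imwrite('pics/s3c.png',b)
```

```text
[ 612.22051606 -254.02856825   29.97287153] [ 0.01233818 -0.18928225  0.06879943] 19.700002833890544
```

View pics/w3c.png

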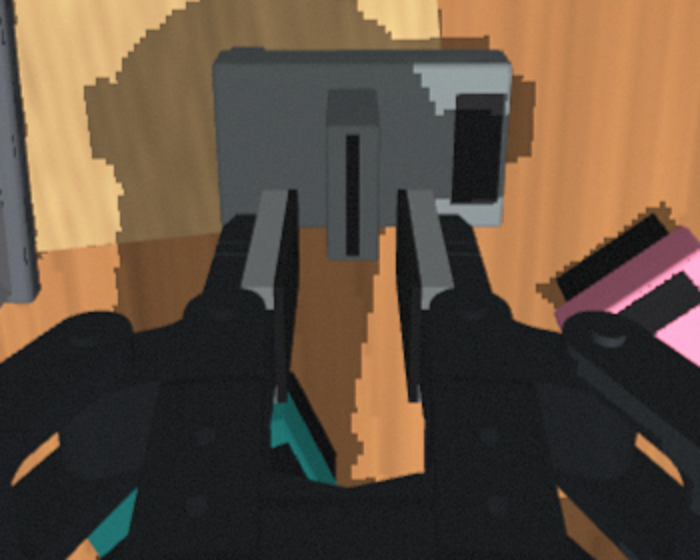

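View pics/s3c.png

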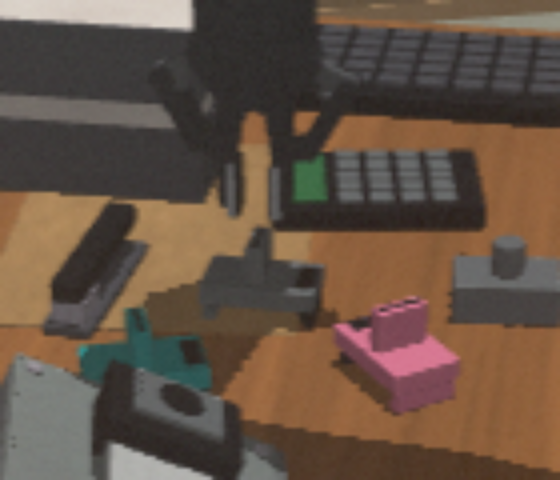

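The reported TCP projects to (314,196) in the side view, but the fingertips show at about (314,184). Pad spacing in the wrist view also puts them 35 to 45 mm short of the stated TCP. I will go by the images and feel for contact on the way down.

Emit:
jog_arm:
  rows:
    - [[0,0.15,0],[0,0,0],4.5]
    - [[0,0,0],[0,0,0],4.5]
    - [[0,0,0.5],[0,0,0],4.5]
    - [[0,0,0.5],[0,0,0],4.5]
    - [[0,0,0.5],[0,0,0],4.5]
    - [[0,0,0.5],[0,0,0],4.5]
    - [[0,0,0],[0,0,0],4.5]

```text
clock: 5.08
position: [610.3, -253.9, 9.3]
ee_rot: [-0.7, 0.714, 0.001, -0.0]
contact_force: [-0.1, 0.1, -0.1]
gripper_width: 44.7
```

Run:
```python
from h import *
s=arm.read_state();print(s['position'],s['contact_force'],s['gripper_width'])
snap('wrist','w4');snap('side','s4')
a=cv2.imread('pics/w4.png')[200:480,150:500];a=cv2.resize(a,None,fx=2,fy=2)
b=cv2.imread('pics/s4.png')[150:230,260:380];b=cv2.resize(b,None,fx=6,fy=6)
cv2.imwrite('pics/w4c.png',a);cv2.imwrite('pics/s4c.png',b)
```

```text
[ 610.2728539  -253.90489906    9.26887004] [-0.12427549  0.10642205 -0.07450434] 44.701066320951355
```

View pics/w4c.png

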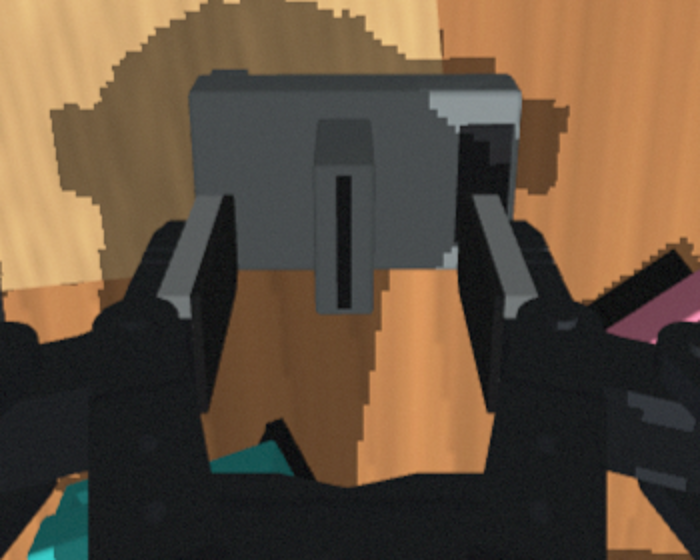

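View pics/s4c.png

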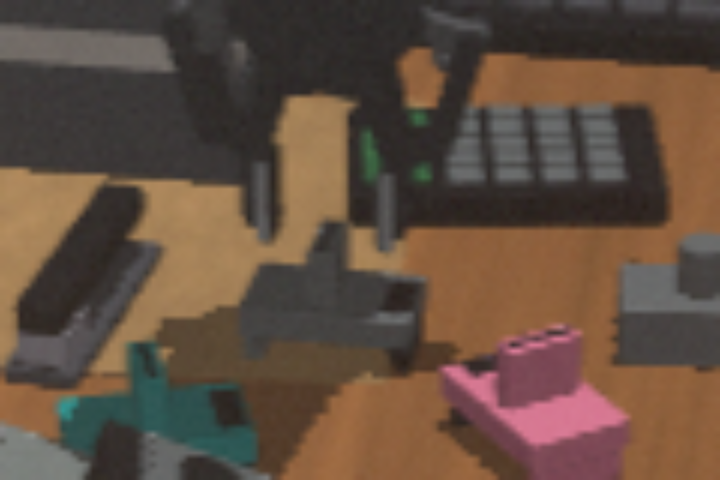

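Emit:
jog_arm:
  rows:
    - [[0,0,0.4],[0,0,0],3]
    - [[0,0,0.4],[0,0,0],3]
    - [[0,0,0.4],[0,0,0],3]
    - [[0,0,0],[0,0,0],3]

```text
clock: 5.68
position: [610.3, -254.0, -2.6]
ee_rot: [-0.7, 0.714, 0.0, -0.0]
contact_force: [-0.0, -0.0, -0.2]
gripper_width: 30.3
```

Run:
```python
from h import *
s=arm.read_state();print(s['position'],s['contact_force'],s['gripper_width'])
snap('wrist','w5');snap('side','s5')
a=cv2.imread('pics/w5.png')[200:480,150:500];a=cv2.resize(a,None,fx=2,fy=2)
b=cv2.imread('pics/s5.png')[150:230,260:380];b=cv2.resize(b,None,fx=6,fy=6)
cv2.imwrite('pics/w5c.png',a);cv2.imwrite('pics/s5c.png',b)
```

```text
[ 610.30376051 -253.9527983    -2.58616324] [-0.0260001  -0.00798508 -0.20403528] 30.348812136411865
```

View pics/w5c.png

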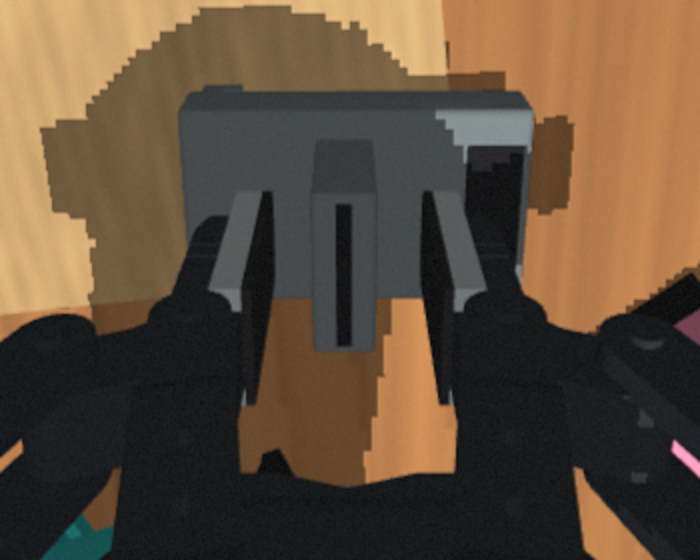

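View pics/s5c.png

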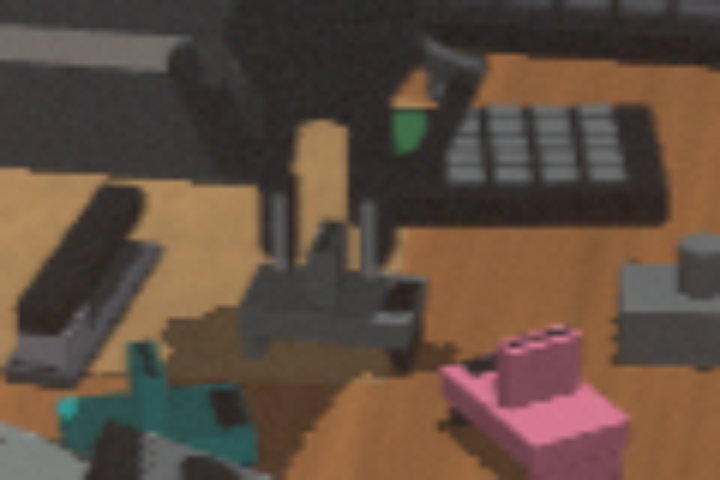

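Emit:
jog_arm:
  rows:
    - [[0,0,0.2],[0,0,0],3]
    - [[0,0,0.2],[0,0,0],3]
    - [[0,0,0.2],[0,0,0],2.4]
    - [[0,0,0],[0,0,0],2.4]

```text
clock: 6.28
position: [610.5, -254.0, -8.3]
ee_rot: [-0.7, 0.714, 0.0, -0.0]
contact_force: [-0.3, 0.1, -0.6]
gripper_width: 23.4
```

Run:
```python
from h import *
s=arm.read_state();print(s['position'],s['contact_force'],s['gripper_width'])
snap('wrist','w6');snap('side','s6')
a=cv2.imread('pics/w6.png')[200:480,150:500];a=cv2.resize(a,None,fx=2,fy=2)
b=cv2.imread('pics/s6.png')[150:230,260:380];b=cv2.resize(b,None,fx=6,fy=6)
cv2.imwrite('pics/w6c.png',a);cv2.imwrite('pics/s6c.png',b)
```

```text
[ 610.50914698 -253.96772211   -8.28948089] [-0.26103596  0.0684789  -0.61242431] 23.425824400038557
```

View pics/w6c.png

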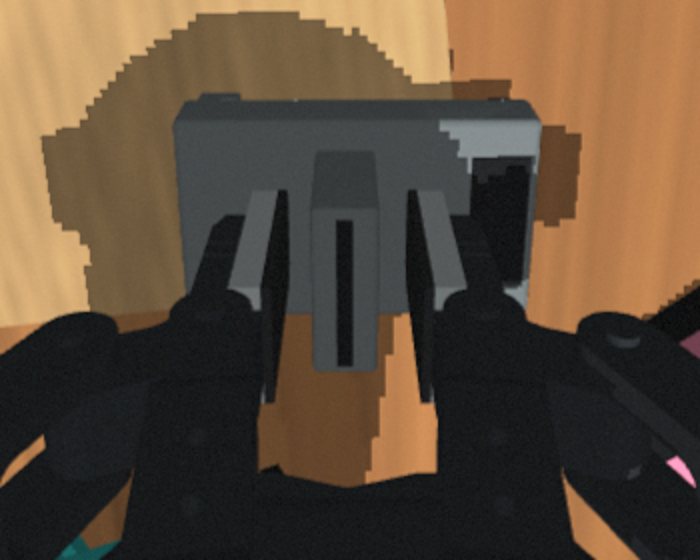

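View pics/s6c.png

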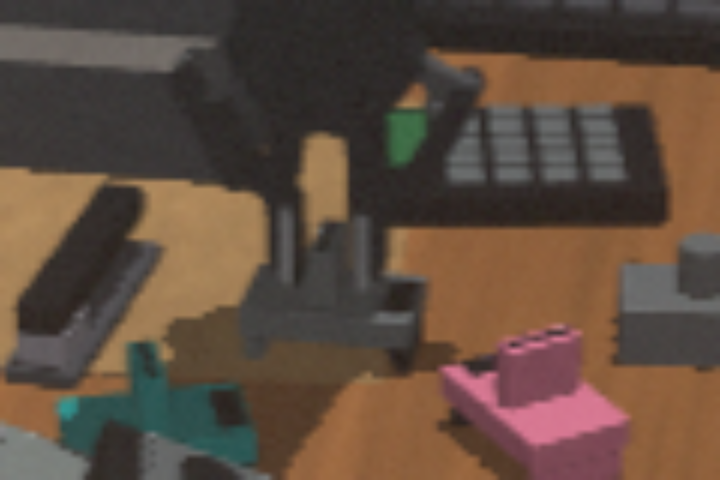

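Emit:
jog_arm:
  rows:
    - [[0,0,0.2],[0,0,0],2]
    - [[0,0,0],[0,0,0],1]
    - [[0,0,0],[0,0,0],0.5]
    - [[0,0,0],[0,0,0],0.5]
    - [[0,0,0],[0,0,0],0.5]

```text
clock: 7.0
position: [610.6, -254.0, -10.1]
ee_rot: [-0.7, 0.714, 0.0, -0.0]
contact_force: [-0.3, -0.1, -0.2]
gripper_width: 11.0
```

Run:
```python
from h import *
s=arm.read_state();print(s['position'],s['ee_rot'],s['contact_force'],s['gripper_width'])
snap('wrist','w7')
cv2.imwrite('pics/w7c.png',cv2.resize(cv2.imread('pics/w7.png')[200:480,150:500],None,fx=2,fy=2))
```

```text
[ 610.60136838 -253.98869379  -10.05588098] [-7.00209614e-01  7.13937310e-01  1.01563164e-04 -5.36093046e-05] [-0.31011687 -0.08936673 -0.17877469] 11.015231596680934
```

View pics/w7c.png

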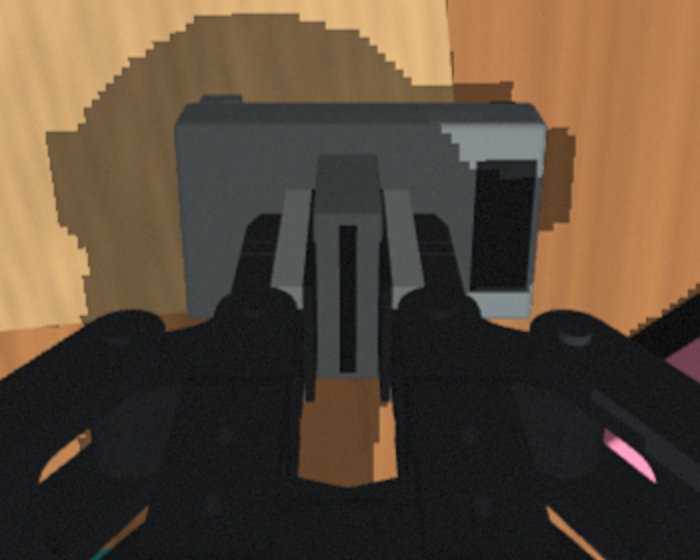

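Gripped: the opening reads 11 mm and the fin sits between the pads at (323,330). Since the holder was standing on the desk at z 0, the TCP is at (2, 0, −10) in the holder's frame. Next I lift and move across to view the console from close up.

Run:
```python
from h import *
s=arm.read_state();M=R.from_quat(s['ee_rot']).as_matrix()
p1=[606,-200,150]
rows(p1,tool(-1.2,0),5)
rows([600,190,230],tool(13.2,0),10,p1,tool(-1.2,0))
```

```text
[[-1.08, 0.11, -3.2], [0.0, 0.0, 0.0]]
[[-1.08, 0.11, -3.2], [0.0, 0.0, 0.0]]
[[-1.08, 0.12, -3.2], [0.0, 0.0, 0.0]]
[[-1.07, 0.11, -3.2], [0.0, 0.0, 0.0]]
[[-1.08, 0.12, -3.21], [0.0, 0.0, 0.1]]
end err [ 0.01 -0.01 -0.02]
[[-3.9, 0.14, -0.8], [0.0, 0.0, -1.4]]
[[-3.9, 0.05, -0.8], [0.0, 0.0, -1.4]]
[[-3.9, -0.05, -0.8], [0.0, 0.0, -1.4]]
[[-3.9, -0.14, -0.8], [0.0, 0.0, -1.5]]
[[-3.89, -0.25, -0.8], [0.0, 0.0, -1.4]]
[[-3.89, -0.34, -0.8], [0.0, 0.0, -1.5]]
[[-3.87, -0.44, -0.8], [0.0, 0.0, -1.4]]
[[-3.86, -0.54, -0.8], [0.0, 0.0, -1.5]]
[[-3.85, -0.64, -0.8], [0.0, 0.0, -1.4]]
[[-3.83, -0.73, -0.8], [0.0, 0.0, -1.5]]
end err [0.02 0.02 0.  ]
```

Emit:
jog_arm:
  rows:
    - [[0,0,-0.5],[0,0,0],0.5]
    - [[0,0,-2.7],[0,0,0],0.5]
    - [[-1.08,0.11,-3.2],[0,0,0],0.5]
    - [[-1.08,0.11,-3.2],[0,0,0],0.5]
    - [[-1.08,0.12,-3.2],[0,0,0],0.5]
    - [[-2.15,0.23,-3.2],[0,0,0],0.5]

```text
clock: 7.8
position: [605.8, -200.0, 151.1]
ee_rot: [-0.7, 0.714, 0.0, 0.0]
contact_force: [1.1, 0.4, -1.7]
gripper_width: 10.5
```

Emit:
jog_arm:
  rows:
    - [[-3.9,0.14,-0.8],[0,0,-1.4],0.5]
    - [[-3.9,0.05,-0.8],[0,0,-1.4],0.5]
    - [[-3.9,-0.05,-0.8],[0,0,-1.4],0.5]
    - [[-3.9,-0.14,-0.8],[0,0,-1.5],0.5]
    - [[-3.89,-0.25,-0.8],[0,0,-1.4],0.5]
    - [[-3.89,-0.34,-0.8],[0,0,-1.5],0.5]
    - [[-3.87,-0.44,-0.8],[0,0,-1.4],0.5]
    - [[-3.86,-0.54,-0.8],[0,0,-1.5],0.5]
    - [[-3.85,-0.64,-0.8],[0,0,-1.4],0.5]
    - [[-3.83,-0.73,-0.8],[0,0,-1.5],0.5]

```text
clock: 9.05
position: [599.0, 191.2, 230.4]
ee_rot: [0.784, -0.62, -0.0, -0.0]
contact_force: [0.4, 0.9, -1.2]
gripper_width: 10.6
```

Emit:
jog_arm:
  rows:
    - [[0,0,0],[0,0,0],0.5]
    - [[0,0,0],[0,0,0],0.5]
    - [[0,0,0],[0,0,0],0.5]

```text
clock: 9.43
position: [599.2, 188.9, 229.8]
ee_rot: [0.784, -0.621, -0.0, 0.0]
contact_force: [-0.3, -0.5, -2.0]
gripper_width: 10.6
```

Run:
```python
from h import *
s=arm.read_state();print(s['position'],s['ee_rot'],s['contact_force'],s['wrist_torque'],s['gripper_width'])
m=eyes.camera_model('wrist');np.savez('w8.npz',**m)
snap('wrist','w8')
```

```text
[599.19943095 188.86433196 229.78953178] [ 7.83800458e-01 -6.21012631e-01 -1.60220536e-04  3.57925155e-04] [-0.28198894 -0.45421096 -1.97652924] [-0.01769226  0.07624093 -0.00454877] 10.614389268112388
```

View pics/w8.png

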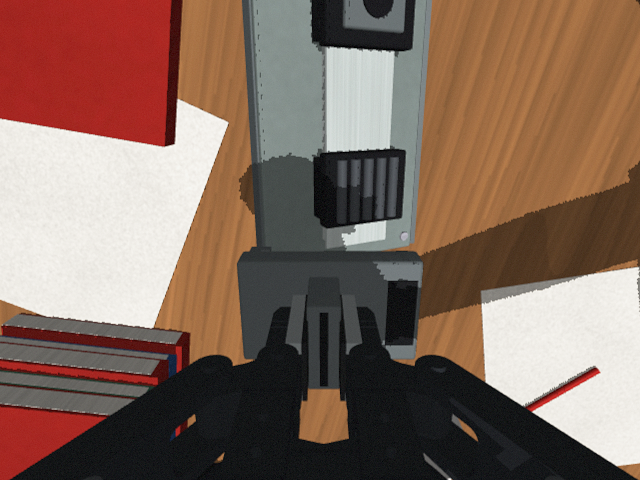

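The holder hangs level at (330,310). Behind it the console shows with the free white rail between the units at about (360,100). I'll overlay the model to refine the console pose.

```bash
cat >> h.py <<'E'
def slopeM(yaw): return holder(yaw,25)
def overlay(img,m,c,yaw,d,off,sc):
    H=slopeM(yaw);o=np.array([c[0],c[1],57.5])
    def ln(pts,col,M=H,oo=o):
        q=((proj('',[oo+M@np.array(p,float) for p in pts],m)-off+.5)*sc).astype(np.int32); cv2.polylines(img,[q],False,col,1)
    ln([(30+d,-105,26),(30+d,105,26)],(0,0,255));ln([(-30+d,-105,26),(-30+d,105,26)],(0,0,255))
    W=holder(yaw,0)
    ln([(75,-143,90),(75,143,90),(-75,143,25),(-75,-143,25),(75,-143,90)],(0,255,0),W,np.array([c[0],c[1],0]))
    for y in(38,-38,98,-98): ln([(-30+d,y,26),(30+d,y,26)],(255,0,0))
E
python3 - <<'E'
from h import *
m=dict(np.load('w8.npz'))
a=cv2.imread('pics/w8.png')[0:260,225:450];a=cv2.resize(a,None,fx=3,fy=3,interpolation=2)
b=a.copy();overlay(b,m,(596.5,96.8),13.2,0,np.array([225,0]),3)
cv2.imwrite('pics/w8c.png',np.hstack([b]))
t=cv2.imread('pics/top0.png')[170:270,225:360];t=cv2.resize(t,None,fx=5.9,fy=5.9,interpolation=2)
overlay(t,eyes.camera_model('top'),(596.5,96.8),13.2,0,np.array([225,170]),5.9)
cv2.imwrite('pics/t8c.png',t)
E
```

```text
(no output)
```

View pics/w8c.png

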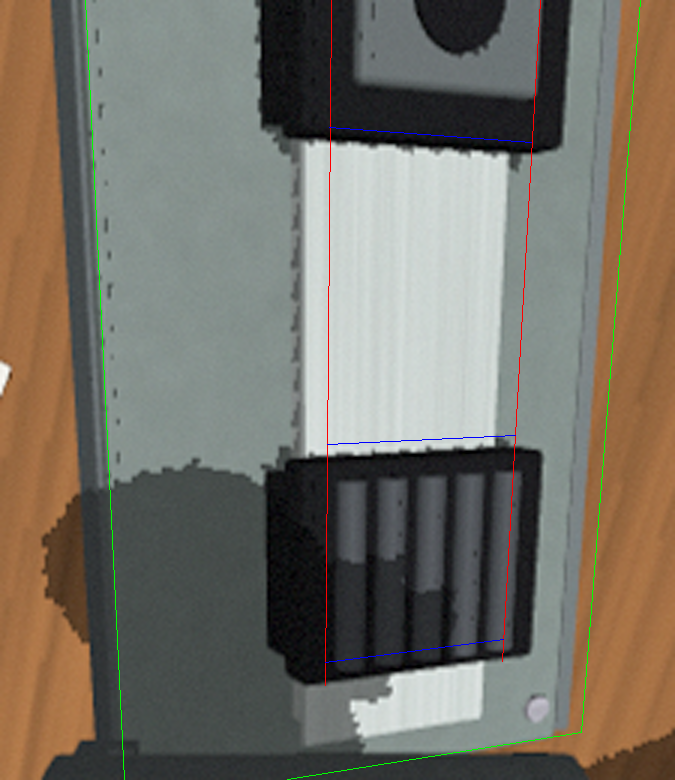

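View pics/t8c.png

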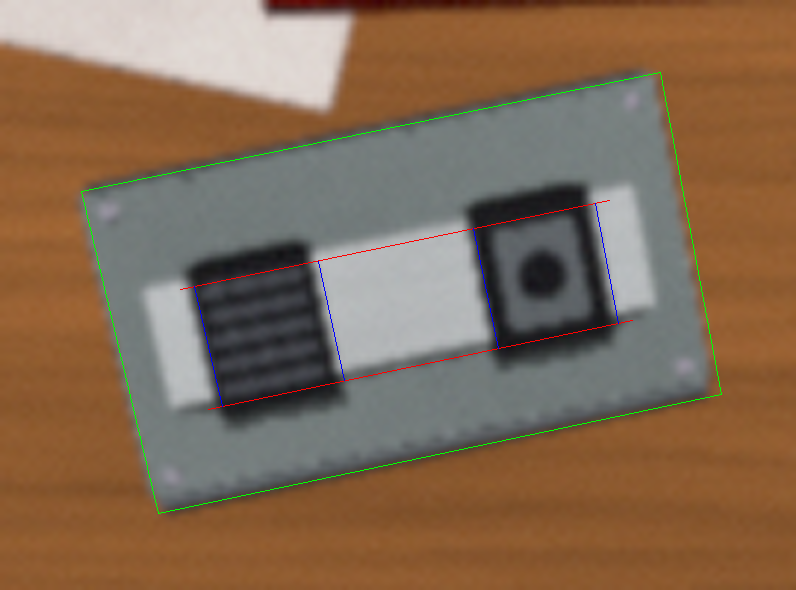

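```bash
cat > fit.py <<'E'
from h import *
from scipy.optimize import least_squares
m=dict(np.load('w8.npz'))
f=lambda p:np.array(p)/3+[225,0]-.5/3
def world(c,yaw,kind,p,d):
    if kind=='s': return np.array([c[0],c[1],57.5])+slopeM(yaw)@(np.array(p,float)+[d,0,0])
    return np.array([c[0],c[1],0])+holder(yaw,0)@np.array(p,float)
# lines: (kind, pt a, pt b, clicks)
L=[('w',(75,-143,90),(75,143,90),[(53,0),(68,250),(83,500),(95,740)]),
   ('w',(-75,-143,25),(-75,143,25),[(612,10),(600,200),(585,460),(567,720)]),
   ('s',(30,-40,26),(30,40,26),[(296,160),(294,300),(298,440)]),
   ('s',(-30,-40,26),(-30,40,26),[(510,170),(503,300),(497,440)]),
   ('s',(-30,-38,26),(30,-38,26),[(315,141),(500,154)]),
   ('s',(-30,38,26),(30,38,26),[(310,455),(490,446)])]
def res(x,w=False):
    r=[]
    for k,a,b,cl in L:
        q=proj('',[world(x[:2],x[2],k,a,x[3] if k=='s' and a[1]!=99 else 0),world(x[:2],x[2],k,b,x[3] if k=='s' else 0)],m)
        t=(q[1]-q[0])/np.linalg.norm(q[1]-q[0]);n=np.array([-t[1],t[0]])
        r+=[(f(c)-q[0])@n for c in cl]
    return np.array(r)
s=least_squares(res,[600,97,13,0],loss='soft_l1');print(s.x,np.round(s.fun,2))
a=cv2.imread('pics/w8.png')[0:260,225:450];a=cv2.resize(a,None,fx=3,fy=3,interpolation=2)
overlay(a,m,s.x[:2],s.x[2],s.x[3],np.array([225,0]),3)
cv2.imwrite('pics/w8f.png',a)
E
python3 fit.py
```

```text
[ 6.02725301e+02  1.01489906e+02  1.34936293e+01 -1.79605727e-01] [ 0.25  0.38  0.5   1.43 -0.02 -0.38 -1.35 -1.33  1.19  2.06  0.93 -2.49
 -2.1  -2.2   0.32 -0.11  0.02 -0.29]
```

View pics/w8f.png

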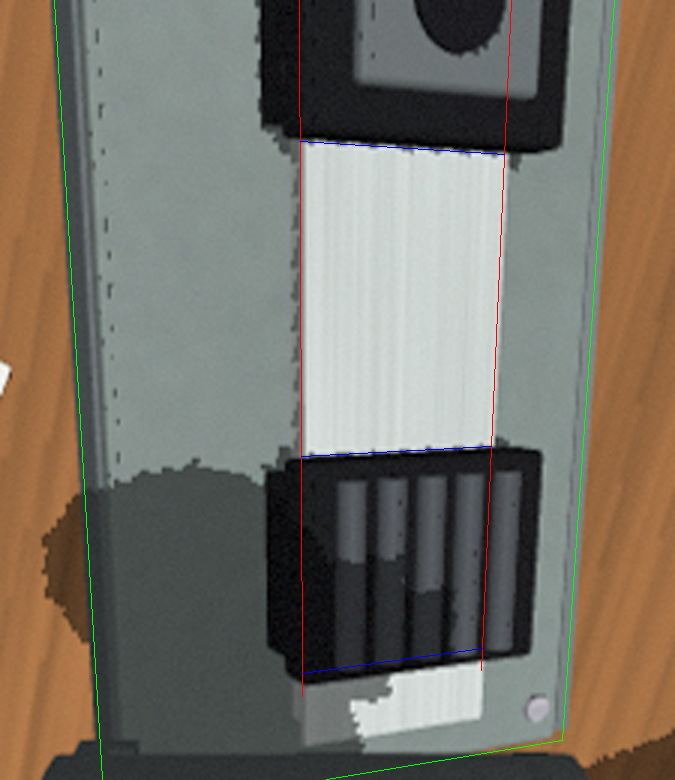

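Fit: console centre (602.7, 101.5), yaw about 13.4°, rail offset about 0 ± 2 mm. The overlay agrees with the picture. Next I hover over the free place with the foot up 16°.

```bash
cat >> h.py <<'E'
CX,CY,YAW=602.7,101.5,13.4
def tgt(rx,rz,phi,y=0.):
    S=slopeM(YAW);root=np.array([CX,CY,57.5])+S@[rx,y,rz]
    H=holder(YAW,25-phi);O=root-H@[30.5,0,13]
    return O+H@[2,0,-10.06],tool(YAW,25-phi)
def where():
    s=arm.read_state();M=R.from_quat(s['ee_rot']).as_matrix()
    H=np.stack([-M[:,1],-M[:,0],-M[:,2]],1);O=s['position']-H@[2,0,-10.06]
    S=slopeM(YAW);root=S.T@(O+H@[30.5,0,13]-[CX,CY,57.5])
    Rl=S.T@H
    rv=R.from_matrix(Rl).as_rotvec(degrees=True)
    print('t',s['clock'],'root slope',root.round(2),'rot deg',rv.round(2),'F slope',(S.T@s['contact_force']).round(2),'tq',s['wrist_torque'].round(2),'w',round(s['gripper_width'],1))
E
python3 - <<'E'
from h import *
where()
p,M=tgt(43,76,16); print(p); rows(p,M,6)
E
```

```text
t 9.475 root slope [123.78  85.66 157.88] rot deg [-0.05 25.03 -0.18] F slope [-0.23 -0.52 -1.78] tq [ 0.01  0.01 -0.01] w 11.1
[585.49208889  97.40049732 117.31750168]
[[1.43, 0.57, 1.88], [1.5, -0.0, -0.0]]
[[1.43, 0.62, 1.86], [1.5, -0.0, -0.0]]
[[1.43, 0.67, 1.84], [1.5, -0.0, -0.0]]
[[1.43, 0.72, 1.83], [1.5, -0.0, -0.1]]
[[1.43, 0.77, 1.8], [1.5, -0.0, -0.0]]
[[1.43, 0.81, 1.79], [1.5, -0.0, -0.1]]
end err [ 0.01 -0.02  0.02]
```

Emit:
jog_arm:
  rows:
    - [[1.43,0.57,1.88],[1.5,0,0],0.5]
    - [[1.43,0.62,1.86],[1.5,0,0],0.5]
    - [[1.43,0.67,1.84],[1.5,0,0],0.5]
    - [[1.43,0.72,1.83],[1.5,0,-0.1],0.5]
    - [[1.43,0.77,1.8],[1.5,0,0],0.5]
    - [[1.43,0.81,1.79],[1.5,0,-0.1],0.5]
    - [[0,0,0],[0,0,0],0.5]
    - [[0,0,0],[0,0,0],0.5]

```text
clock: 10.48
position: [586.9, 98.6, 118.5]
ee_rot: [0.783, -0.617, 0.049, -0.062]
contact_force: [0.5, 0.7, -1.9]
gripper_width: 10.7
```

Run:
```python
from h import *
where()
snap('wrist','w9');snap('side','s9');where()
b=cv2.imread('pics/s9.png')[180:340,210:370];b=cv2.resize(b,None,fx=3.7,fy=3.7)
cv2.imwrite('pics/s9c.png',b)
p,M=tgt(43,36,16); rows(p,M,4)
```

```text
t 10.475 root slope [44.98  0.93 76.48] rot deg [-0.   15.89  0.08] F slope [-0.27  0.54 -2.  ] tq [-0.02  0.38  0.  ] w 10.7
t 10.575 root slope [45.26  1.46 76.5 ] rot deg [ 0.02 15.86  0.11] F slope [-0.27  1.19 -1.93] tq [-0.04  0.33 -0.02] w 10.5
[[0.04, -0.22, 0.99], [-0.0, 0.0, 0.0]]
[[0.03, -0.22, 0.99], [-0.0, 0.0, 0.0]]
[[0.04, -0.22, 0.99], [-0.1, 0.0, 0.1]]
[[0.03, -0.22, 0.98], [-0.0, 0.0, 0.0]]
end err [ 0.06 -0.02  0.  ]
```

View pics/w9.png

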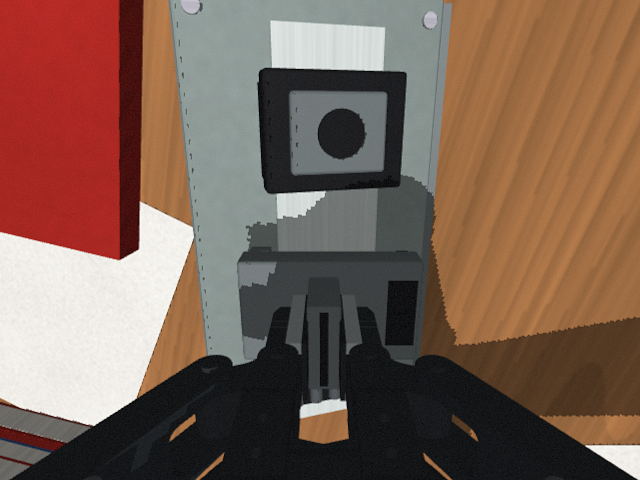

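View pics/s9c.png

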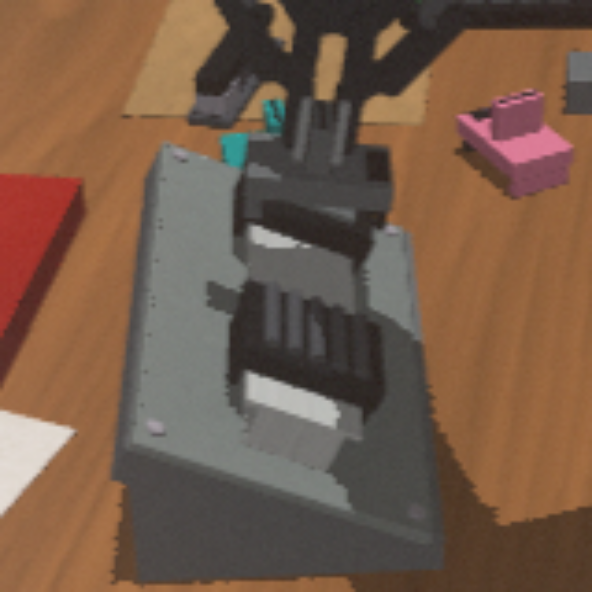

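Emit:
jog_arm:
  rows:
    - [[0.03,-0.28,0.96],[0,0,0],0.5]
    - [[0.03,-0.28,0.96],[0,0,0],0.5]
    - [[0.03,-0.28,0.96],[0,0,0],0.5]
    - [[0,-0.28,0.96],[0,0,0],0.5]
    - [[0,0,0],[0,0,0],0.5]
    - [[0,0,0],[0,0,0],0.5]

```text
clock: 11.32
position: [602.7, 101.7, 81.3]
ee_rot: [0.783, -0.617, 0.049, -0.061]
contact_force: [0.8, 0.0, -1.9]
gripper_width: 10.9
```

Run:
```python
from h import *
where()
snap('wrist','w10');snap('side','s10');where()
b=cv2.imread('pics/s10.png')[190:310,230:350];b=cv2.resize(b,None,fx=5,fy=5)
cv2.imwrite('pics/s10c.png',b)
```

```text
t 11.325 root slope [43.84  0.22 35.86] rot deg [-0.   15.99  0.1 ] F slope [-0.1  -0.15 -2.05] tq [-0.07  0.38 -0.05] w 10.9
t 11.425 root slope [44.09  0.27 36.22] rot deg [1.000e-02 1.595e+01 1.000e-01] F slope [ 0.1  -0.67 -1.7 ] tq [-0.05  0.37  0.01] w 11.0
```

View pics/w10.png

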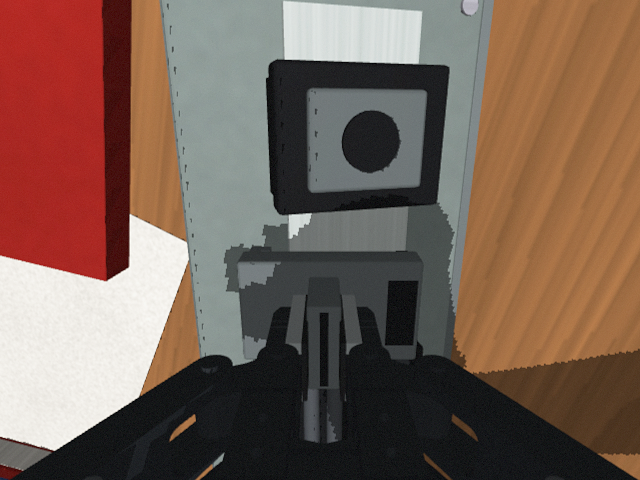

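View pics/s10c.png

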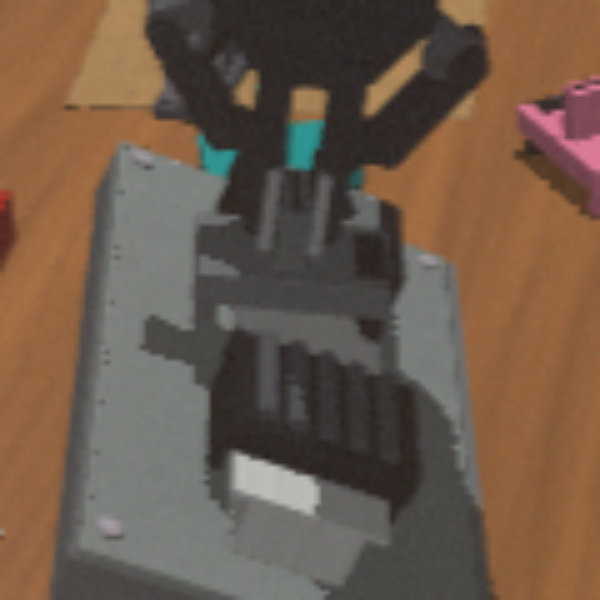

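Emit:
jog_arm:
  rows:
    - [[0,-0.04,0.14],[0,0,0],0.5]
    - [[0,-0.04,0.14],[0,0,0],0.5]
    - [[0,-0.04,0.14],[0,0,0],0.5]

```text
clock: 11.8
position: [604.4, 102.1, 77.3]
ee_rot: [0.783, -0.617, 0.049, -0.062]
contact_force: [0.1, 0.3, -1.6]
gripper_width: 10.8
```

Emit:
jog_arm:
  rows:
    - [[0,-0.04,0.14],[0,0,0],0.5]
    - [[0,-0.04,0.14],[0,0,0],0.5]
    - [[0,-0.04,0.14],[0,0,0],0.5]
    - [[0,0,0],[0,0,0],0.5]

```text
clock: 12.3
position: [606.1, 102.5, 73.1]
ee_rot: [0.783, -0.617, 0.049, -0.061]
contact_force: [0.1, -0.1, -1.4]
gripper_width: 10.7
```

```bash
python3 -c "
from h import *
where()"
```

```text
t 12.3 root slope [43.56  0.21 26.98] rot deg [ 0.   16.02  0.09] F slope [-0.5  -0.13 -1.34] tq [-0.03  0.37  0.01] w 10.7
```

Emit:
jog_arm:
  rows:
    - [[0,-0.03,0.1],[0,0,0],0.5]
    - [[0,-0.03,0.1],[0,0,0],0.5]
    - [[0,-0.03,0.1],[0,0,0],0.5]

```text
clock: 12.68
position: [607.5, 102.8, 70.5]
ee_rot: [0.783, -0.617, 0.049, -0.062]
contact_force: [0.3, 0.6, -1.6]
gripper_width: 10.8
```

Emit:
jog_arm:
  rows:
    - [[0,-0.015,0.05],[0,0,0],0.5]
    - [[0,-0.015,0.05],[0,0,0],0.5]

```text
clock: 12.92
position: [607.9, 102.9, 69.5]
ee_rot: [0.783, -0.617, 0.049, -0.062]
contact_force: [0.1, 0.0, -1.2]
gripper_width: 10.5
```

Emit:
jog_arm:
  rows:
    - [[0,-0.015,0.05],[0,0,0],0.5]
    - [[0,0,0],[0,0,0],0.5]

```text
clock: 13.18
position: [608.1, 103.0, 69.1]
ee_rot: [0.783, -0.617, 0.049, -0.061]
contact_force: [-0.4, 0.0, -2.1]
gripper_width: 10.7
```

```bash
python3 -c "
from h import *
where()"
```

```text
t 13.175 root slope [43.74  0.21 22.4 ] rot deg [ 0.   16.    0.09] F slope [-1.22  0.09 -1.72] tq [-0.16  0.41 -0.01] w 10.7
```

Emit:
jog_arm:
  rows:
    - [[0,-0.015,0.05],[0,0,0],0.5]
    - [[0,0,0],[0,0,0],0.5]

```text
clock: 13.42
position: [608.4, 103.0, 68.7]
ee_rot: [0.783, -0.617, 0.049, -0.061]
contact_force: [-0.7, 0.1, 0.5]
gripper_width: 10.7
```

```bash
python3 -c "
from h import *
where()"
```

```text
t 13.425 root slope [43.82  0.24 22.02] rot deg [ 0.  16.   0.1] F slope [-0.4   0.3   0.73] tq [-0.05  0.48  0.02] w 10.7
```

Emit:
jog_arm:
  rows:
    - [[0,-0.015,0.05],[0,0,0],0.5]
    - [[0,0,0],[0,0,0],0.5]

```text
clock: 13.68
position: [608.5, 103.0, 68.6]
ee_rot: [0.783, -0.617, 0.049, -0.061]
contact_force: [-2.0, -0.5, 2.6]
gripper_width: 10.7
```

```bash
python3 -c "
from h import *
where()"
```

```text
t 13.675 root slope [43.85  0.2  21.84] rot deg [-0.  16.   0.1] F slope [-0.75 -0.03  3.26] tq [-0.07  0.96  0.02] w 10.7
```

Contact came at 22.0 mm (22.1 predicted), where the underside met the rail's upper corner. Next I back off 5.5 mm and pull downslope to find the edge.

Emit:
jog_arm:
  rows:
    - [[0,0.08,-0.26],[0,0,0],0.5]
    - [[0,0.08,-0.26],[0,0,0],0.5]
    - [[0,0.19,0.055],[0,0,0],0.5]
    - [[0,0.19,0.055],[0,0,0],0.5]
    - [[0,0.19,0.055],[0,0,0],0.5]
    - [[0,0,0],[0,0,0],0.5]

```text
clock: 14.42
position: [600.8, 101.2, 70.3]
ee_rot: [0.783, -0.617, 0.049, -0.061]
contact_force: [0.6, 0.8, -1.2]
gripper_width: 10.6
```

```bash
python3 -c "
from h import *
where()"
```

```text
t 14.425 root slope [37.4   0.18 26.73] rot deg [ 0.   16.03  0.09] F slope [ 0.22  0.64 -1.4 ] tq [-0.15  0.4  -0.01] w 10.6
```

Emit:
jog_arm:
  rows:
    - [[0,0.14,0.04],[0,0,0],0.5]
    - [[0,0.14,0.04],[0,0,0],0.5]
    - [[0,0,0],[0,0,0],0.5]

```text
clock: 14.8
position: [598.3, 100.6, 69.2]
ee_rot: [0.783, -0.617, 0.049, -0.061]
contact_force: [0.1, 0.5, -1.3]
gripper_width: 10.8
```

```bash
python3 -c "
from h import *
where()"
```

```text
t 14.8 root slope [34.65  0.21 26.81] rot deg [ 0.   16.01  0.1 ] F slope [-0.37  0.43 -1.25] tq [-0.05  0.31 -0.06] w 10.8
```

Emit:
jog_arm:
  rows:
    - [[0,0.1,0],[0,0,0],0.5]
    - [[0,0.1,0],[0,0,0],0.5]
    - [[0,0,0],[0,0,0],0.5]

```text
clock: 15.18
position: [596.5, 100.2, 69.0]
ee_rot: [0.783, -0.617, 0.049, -0.061]
contact_force: [0.0, 0.0, -0.9]
gripper_width: 11.1
```

```bash
python3 -c "
from h import *
where()"
```

```text
t 15.175 root slope [32.83  0.22 27.41] rot deg [ 0.   16.    0.09] F slope [-0.33  0.04 -0.85] tq [-0.07  0.4   0.01] w 11.1
```

Emit:
jog_arm:
  rows:
    - [[0,0.05,0.014],[0,0,0],0.5]
    - [[0,0,0],[0,0,0],0.5]

```text
clock: 15.42
position: [596.0, 100.1, 68.7]
ee_rot: [0.783, -0.617, 0.049, -0.061]
contact_force: [-0.4, -0.1, -1.3]
gripper_width: 11.2
```

Emit:
jog_arm:
  rows:
    - [[0,0.05,0.014],[0,0,0],0.5]
    - [[0,0,0],[0,0,0],0.5]

```text
clock: 15.68
position: [595.6, 100.0, 68.5]
ee_rot: [0.783, -0.617, 0.049, -0.061]
contact_force: [0.1, -0.2, -2.0]
gripper_width: 10.7
```

```bash
python3 -c "
from h import *
where()"
```

```text
t 15.675 root slope [31.81  0.19 27.37] rot deg [ 0.   16.    0.09] F slope [-0.87 -0.24 -1.84] tq [-0.1   0.37 -0.05] w 10.7
```

Emit:
jog_arm:
  rows:
    - [[0,0.05,0.014],[0,0,0],0.5]
    - [[0,0.05,0.014],[0,0,0],0.5]
    - [[0,0,0],[0,0,0],0.5]

```text
clock: 16.05
position: [594.6, 99.7, 68.1]
ee_rot: [0.783, -0.617, 0.049, -0.061]
contact_force: [-0.1, 0.5, -1.8]
gripper_width: 11.0
```

```bash
python3 -c "
from h import *
where()"
```

```text
t 16.05 root slope [30.75  0.2  27.39] rot deg [ 0.   16.    0.09] F slope [-0.78  0.56 -1.63] tq [-0.05  0.38 -0.  ] w 11.0
```

Emit:
jog_arm:
  rows:
    - [[0,0.05,0.014],[0,0,0],0.5]
    - [[0,0,0],[0,0,0],0.5]

```text
clock: 16.3
position: [594.2, 99.7, 67.9]
ee_rot: [0.783, -0.617, 0.049, -0.061]
contact_force: [0.7, 1.1, -0.7]
gripper_width: 10.3
```

```bash
python3 -c "
from h import *
where()"
```

```text
t 16.3 root slope [30.23  0.23 27.39] rot deg [1.0e-02 1.6e+01 9.0e-02] F slope [ 0.57  0.9  -1.09] tq [-0.1   0.41  0.02] w 10.3
```

Emit:
jog_arm:
  rows:
    - [[0,0.05,0.014],[0,0,0],0.5]
    - [[0,0,0],[0,0,0],0.5]

```text
clock: 16.55
position: [593.7, 99.5, 67.6]
ee_rot: [0.783, -0.617, 0.049, -0.061]
contact_force: [-0.2, 0.2, -1.5]
gripper_width: 10.7
```

```bash
python3 -c "
from h import *
where()"
```

```text
t 16.55 root slope [29.7   0.19 27.38] rot deg [ 0.   16.01  0.09] F slope [-0.78  0.23 -1.3 ] tq [-0.06  0.35 -0.02] w 10.7
```

Emit:
jog_arm:
  rows:
    - [[0,0.05,0.014],[0,0,0],0.5]
    - [[0,0,0],[0,0,0],0.5]

```text
clock: 16.8
position: [593.4, 99.4, 67.5]
ee_rot: [0.783, -0.617, 0.049, -0.062]
contact_force: [0.3, -0.0, -1.2]
gripper_width: 10.3
```

```bash
python3 -c "
from h import *
where()"
```

```text
t 16.8 root slope [29.32  0.2  27.41] rot deg [1.000e-02 1.599e+01 9.000e-02] F slope [-0.29 -0.1  -1.19] tq [-0.09  0.34 -0.04] w 10.3
```

Emit:
jog_arm:
  rows:
    - [[0,0.06,-0.015],[0,0,0],0.5]
    - [[0,0.05,0.014],[0,0,0],0.5]
    - [[0,0,0],[0,0,0],0.5]

```text
clock: 17.18
position: [593.2, 99.5, 67.7]
ee_rot: [0.783, -0.617, 0.049, -0.062]
contact_force: [2.8, 0.7, -2.2]
gripper_width: 10.8
```

```bash
python3 -c "
from h import *
where()"
```

```text
t 17.175 root slope [29.2   0.34 27.73] rot deg [ 0.02 15.88  0.11] F slope [ 1.66  0.05 -3.23] tq [-0.03 -0.48 -0.04] w 10.8
```

Emit:
jog_arm:
  rows:
    - [[0,0.05,0.014],[0,0,0],0.5]
    - [[0,0,0],[0,0,0],0.5]

```text
clock: 17.42
position: [593.1, 99.5, 67.6]
ee_rot: [0.783, -0.617, 0.05, -0.063]
contact_force: [5.1, -0.1, -2.7]
gripper_width: 10.7
```

```bash
python3 -c "
from h import *
where()"
```

```text
t 17.425 root slope [29.1   0.34 27.75] rot deg [ 0.02 15.84  0.11] F slope [ 3.31 -1.24 -4.51] tq [-0.04 -1.16 -0.06] w 10.7
```

Edge found: contact at root x 29.2, so the rail edge is at about 28 (rail roughly 2 mm low). Next I tilt the foot partway about the lip and check.

Run:
```python
from h import *
s=arm.read_state()
p,M=tgt(29.0,27.2,12.5,0.34); rows(p,M,3)
snap('side','s11')
b=cv2.imread('pics/s11.png')[190:310,230:350];b=cv2.resize(b,None,fx=5,fy=5);cv2.imwrite('pics/s11c.png',b)
```

```text
[[-0.0, -0.05, 0.07], [1.1, 0.0, 0.0]]
[[-0.0, -0.05, 0.07], [1.1, 0.0, 0.1]]
[[-0.01, -0.04, 0.08], [1.1, 0.0, 0.0]]
end err [ 0.01 -0.05  0.  ]
```

View pics/s11c.png

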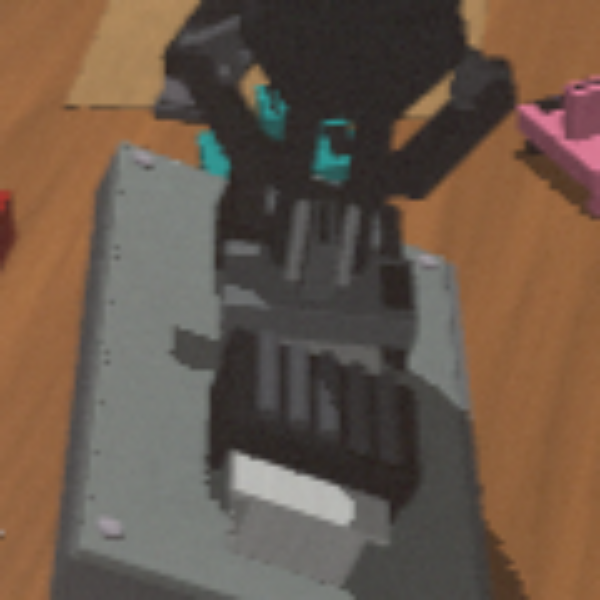

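Emit:
jog_arm:
  rows:
    - [[0,-0.05,0.07],[1.1,0,0],0.5]
    - [[0,-0.05,0.07],[1.1,0,0],0.5]
    - [[0,-0.04,0.08],[1.1,0,0],0.5]
    - [[0,0,0],[0,0,0],0.5]

```text
clock: 17.98
position: [594.4, 99.9, 66.1]
ee_rot: [0.781, -0.615, 0.067, -0.085]
contact_force: [4.1, 1.3, 0.8]
gripper_width: 11.0
```

```bash
python3 -c "
from h import *
where()
p,M=tgt(28.7,26.9,8.5,0.34); rows(p,M,5)"
```

```text
t 17.975 root slope [28.79  0.39 27.68] rot deg [ 0.03 12.51  0.13] F slope [ 4.21  0.31 -1.07] tq [ 0.09 -1.25 -0.08] w 11.0
[[-0.0, -0.04, 0.05], [0.8, 0.0, 0.0]]
[[-0.0, -0.03, 0.06], [0.8, 0.0, 0.0]]
[[-0.0, -0.03, 0.05], [0.8, 0.0, 0.0]]
[[-0.0, -0.03, 0.06], [0.8, 0.0, 0.1]]
[[-0.0, -0.04, 0.06], [0.8, 0.0, 0.0]]
end err [-0.03 -0.    0.03]
```

Emit:
jog_arm:
  rows:
    - [[0,-0.04,0.05],[0.8,0,0],0.5]
    - [[0,-0.03,0.06],[0.8,0,0],0.5]
    - [[0,0,0],[0,0,0],0.5]

```text
clock: 18.35
position: [595.2, 100.1, 64.9]
ee_rot: [0.78, -0.614, 0.076, -0.096]
contact_force: [6.3, 0.7, 1.7]
gripper_width: 11.0
```

```bash
python3 -c "
from h import *
where()"
```

```text
t 18.35 root slope [28.54  0.4  27.19] rot deg [ 0.04 10.94  0.12] F slope [ 6.4  -0.78 -1.08] tq [ 0.22 -1.27 -0.06] w 11.0
```

Emit:
jog_arm:
  rows:
    - [[0,-0.03,0.06],[0.8,0,0],0.5]
    - [[0,-0.03,0.06],[0.8,0,0],0.5]
    - [[0,0,0],[0,0,0],0.5]

```text
clock: 18.73
position: [595.9, 100.2, 63.9]
ee_rot: [0.778, -0.613, 0.084, -0.107]
contact_force: [4.7, 0.7, 3.2]
gripper_width: 10.8
```

```bash
python3 -c "
from h import *
where()
p,M=tgt(28.5,26.7,5,0.34); rows(p,M,4)"
```

```text
t 18.725 root slope [28.36  0.39 26.85] rot deg [0.04 9.35 0.12] F slope [ 5.66 -0.37  0.93] tq [ 0.33 -1.3  -0.04] w 10.8
[[0.0, -0.05, 0.06], [1.1, 0.0, 0.0]]
[[0.0, -0.05, 0.05], [1.1, 0.0, 0.0]]
[[0.0, -0.05, 0.06], [1.1, 0.0, 0.1]]
[[-0.0, -0.04, 0.06], [1.0, 0.0, 0.0]]
end err [0.02 0.   0.04]
```

Emit:
jog_arm:
  rows:
    - [[0,-0.04,0.06],[0.8,0,0],0.5]
    - [[0,-0.04,0.06],[0.8,0,0],0.5]
    - [[0,0,0],[0,0,0],0.5]

```text
clock: 19.1
position: [596.8, 100.4, 63.0]
ee_rot: [0.777, -0.612, 0.093, -0.118]
contact_force: [3.5, 1.2, 5.0]
gripper_width: 11.0
```

```bash
python3 -c "
from h import *
where()"
```

```text
t 19.1 root slope [28.27  0.37 26.5 ] rot deg [0.04 7.75 0.12] F slope [5.43 0.37 2.98] tq [ 0.33 -1.24 -0.01] w 11.0
```

Emit:
jog_arm:
  rows:
    - [[0,-0.04,0.06],[0.8,0,0],0.5]
    - [[0,-0.04,0.06],[0.8,0,0],0.5]
    - [[0,0,0],[0,0,0],0.5]

```text
clock: 19.48
position: [597.6, 100.6, 62.1]
ee_rot: [0.775, -0.611, 0.101, -0.128]
contact_force: [1.4, 0.9, 5.3]
gripper_width: 10.8
```

```bash
python3 -c "
from h import *
where()
p,M=tgt(28.2,26.4,2,0.34); rows(p,M,4)"
```

```text
t 19.475 root slope [28.11  0.36 26.18] rot deg [0.04 6.17 0.11] F slope [3.63 0.55 4.14] tq [ 0.34 -1.    0.01] w 10.8
[[-0.0, -0.05, 0.04], [1.0, 0.0, 0.0]]
[[-0.0, -0.04, 0.05], [1.1, 0.0, 0.0]]
[[-0.0, -0.04, 0.05], [1.0, 0.0, 0.1]]
[[-0.0, -0.05, 0.04], [1.1, 0.0, 0.0]]
end err [-0.02  0.01 -0.04]
```

Emit:
jog_arm:
  rows:
    - [[0,-0.04,0.04],[0.9,0,0],0.5]
    - [[0,-0.03,0.03],[0.7,0,0],0.5]
    - [[0,0,0],[0,0,0],0.5]

```text
clock: 19.85
position: [598.5, 100.8, 61.5]
ee_rot: [0.773, -0.609, 0.11, -0.139]
contact_force: [2.8, 1.0, 6.1]
gripper_width: 11.0
```

```bash
python3 -c "
from h import *
where()"
```

```text
t 19.85 root slope [28.08  0.37 26.16] rot deg [0.05 4.59 0.11] F slope [5.24 0.31 4.26] tq [ 0.35 -1.04  0.03] w 11.0
```

Emit:
jog_arm:
  rows:
    - [[0,-0.03,0.03],[0.7,0,0],0.5]
    - [[0,-0.02,0.03],[0.5,0,0],0.5]
    - [[0,0,0],[0,0,0],0.5]

```text
clock: 20.23
position: [599.1, 101.0, 61.2]
ee_rot: [0.771, -0.608, 0.116, -0.147]
contact_force: [1.8, 1.0, 6.2]
gripper_width: 10.8
```

```bash
python3 -c "
from h import *
where()
p,M=tgt(28.2,26.3,0,0.34); rows(p,M,4)"
```

```text
t 20.225 root slope [28.08  0.37 26.2 ] rot deg [0.05 3.4  0.1 ] F slope [4.43 0.54 4.73] tq [ 0.38 -1.02 -0.06] w 10.8
[[0.0, -0.04, 0.04], [0.8, 0.0, 0.0]]
[[0.0, -0.04, 0.04], [0.9, 0.0, 0.0]]
[[0.0, -0.04, 0.04], [0.8, 0.0, 0.0]]
[[0.0, -0.03, 0.04], [0.9, 0.1, 0.1]]
end err [-0.01 -0.01  0.03]
```

Emit:
jog_arm:
  rows:
    - [[0,-0.04,0.04],[0.8,0,0],0.5]
    - [[0,0,0],[0,0,0],0.5]

```text
clock: 20.48
position: [599.4, 101.1, 60.8]
ee_rot: [0.77, -0.607, 0.12, -0.153]
contact_force: [3.1, 1.1, 5.7]
gripper_width: 10.9
```

```bash
python3 -c "
from h import *
where()"
```

```text
t 20.475 root slope [27.95  0.36 26.16] rot deg [0.06 2.61 0.09] F slope [5.35 0.4  3.77] tq [ 0.51 -0.86  0.04] w 10.9
```

Emit:
jog_arm:
  rows:
    - [[0,-0.04,0.04],[0.8,0,0],0.5]
    - [[0,0,0],[0,0,0],0.5]

```text
clock: 20.72
position: [599.6, 100.7, 61.4]
ee_rot: [0.77, -0.607, 0.121, -0.155]
contact_force: [4.0, 2.8, 0.9]
gripper_width: 10.9
```

```bash
python3 -c "
from h import *
where()
snap('wrist','w12');snap('side','s12')
b=cv2.imread('pics/s12.png')[190:310,230:350];b=cv2.resize(b,None,fx=5,fy=5);cv2.imwrite('pics/s12c.png',b)
cv2.imwrite('pics/w12c.png',cv2.resize(cv2.imread('pics/w12.png')[180:460,170:490],None,fx=2,fy=2))"
```

```text
t 20.725 root slope [28.16 -0.11 26.79] rot deg [0.17 2.27 0.12] F slope [ 4.5   1.76 -1.13] tq [ 0.78 -0.28  0.25] w 10.9
```

View pics/s12c.png

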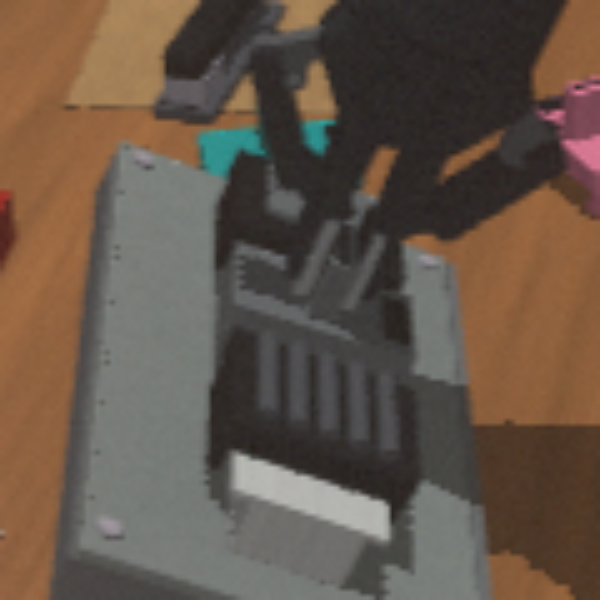

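View pics/w12c.png

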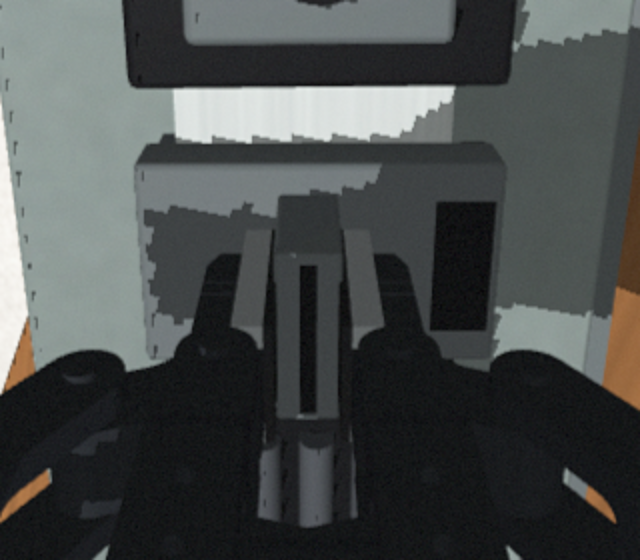

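```bash
python3 -c "
from h import *
s=arm.read_state();print(s['joints'].round(3),s['joint_vel'].round(3),s['joint_efforts'].round(1))
where()"
```

```text
[ 0.442  0.32  -0.721  0.506 -0.16  -0.691] [ 0.002  0.     0.002 -0.004 -0.004  0.003] [ -2.  -29.3  10.4   1.4  -0.8  -0. ]
t 20.825 root slope [28.19 -0.14 26.81] rot deg [0.17 2.27 0.11] F slope [ 2.95  3.82 -0.88] tq [ 1.  -0.   0.4] w 11.0
```

The wrist picture shows the holder nearly flat in the gap. However, joint 5 is at its −0.16 limit, so the grip cannot tilt it further. I will ease back slightly, let go while it's hooked, and press the pad with shut fingers.

Emit:
jog_arm:
  rows:
    - [[0,0.04,-0.05],[-0.9,0,0],0.5]
    - [[0,0,0],[0,0,0],0.5]

```text
clock: 21.08
position: [599.3, 100.2, 61.8]
ee_rot: [0.771, -0.608, 0.116, -0.149]
contact_force: [1.7, 2.3, -0.7]
gripper_width: 10.9
```

```bash
python3 -c "
from h import *
where()
print(arm.read_state()['joints'].round(3))"
```

```text
t 21.075 root slope [28.3  -0.46 26.86] rot deg [0.12 3.2  0.05] F slope [ 1.71  1.88 -1.53] tq [ 0.36 -0.08  0.15] w 10.9
[ 0.459  0.325 -0.671  0.382 -0.218 -0.582]
```

Emit:
jog_arm:
  rows:
    - [[0,0,0],[0,0,0],2.0]
    - [[0,0,0],[0,0,0],2.5]
    - [[0,0,0],[0,0,0],3]
    - [[0,0,0],[0,0,0],3]

```text
clock: 21.58
position: [599.8, 100.1, 62.5]
ee_rot: [0.771, -0.608, 0.117, -0.15]
contact_force: [0.4, 0.0, -0.5]
gripper_width: 30.1
```

```bash
python3 -c "
from h import *
where()
snap('wrist','w13');snap('side','s13')
b=cv2.imread('pics/s13.png')[190:310,230:350];b=cv2.resize(b,None,fx=5,fy=5);cv2.imwrite('pics/s13c.png',b)
cv2.imwrite('pics/w13c.png',cv2.resize(cv2.imread('pics/w13.png')[180:460,170:490],None,fx=2,fy=2))"
```

```text
t 21.575 root slope [28.96 -0.71 27.29] rot deg [0.14 3.11 0.08] F slope [ 0.12 -0.04 -0.59] tq [-0.2   0.72 -0.01] w 30.1
```

View pics/s13c.png

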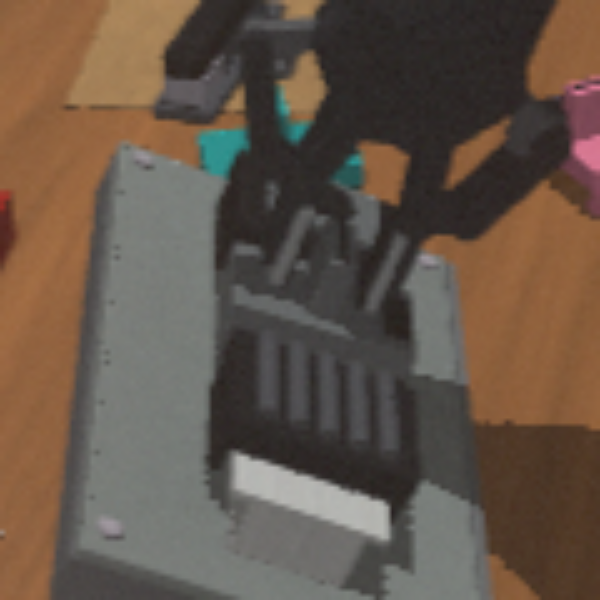

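View pics/w13c.png

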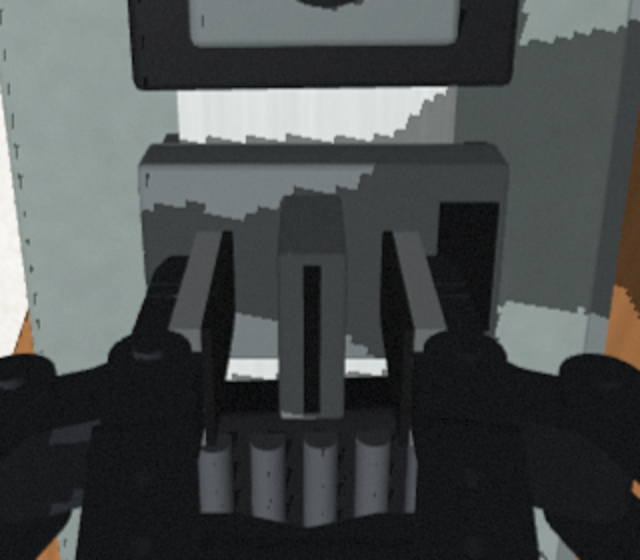

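Emit:
jog_arm:
  rows:
    - [[0,0,-0.5],[0,0,0],3]
    - [[0,0,-1.5],[0,0,0],3]
    - [[0,0,-2],[0,0,0],3]
    - [[0,0,-2],[0,0,0],1.5]
    - [[0,0,-1],[-2,0,0],0]
    - [[0,0,0],[-2,0,0],0]
    - [[0,0,0],[-2,0,0],0]
    - [[0,0,0],[0,0,0],0]
    - [[0,0,0],[0,0,0],0]

```text
clock: 22.8
position: [574.4, 94.1, 127.5]
ee_rot: [0.778, -0.613, 0.085, -0.109]
contact_force: [-0.1, 0.3, -0.5]
gripper_width: -0.0
```

```bash
python3 -c "
from h import *
where();s=arm.read_state();print(s['position'],s['joints'].round(3))
m=eyes.camera_model('wrist');np.savez('w14.npz',**m)
snap('wrist','w14');snap('side','s14')
b=cv2.imread('pics/s14.png')[190:310,230:350];b=cv2.resize(b,None,fx=5,fy=5);cv2.imwrite('pics/s14c.png',b)"
```

```text
t 22.8 root slope [34.82 -0.62 94.08] rot deg [0.16 9.07 0.09] F slope [-0.24  0.32 -0.45] tq [-0.15  0.46 -0.02] w -0.0
[574.35611542  94.12180641 127.48944402] [ 0.477  0.233 -0.471  0.113 -0.6   -0.326]
```

View pics/s14c.png

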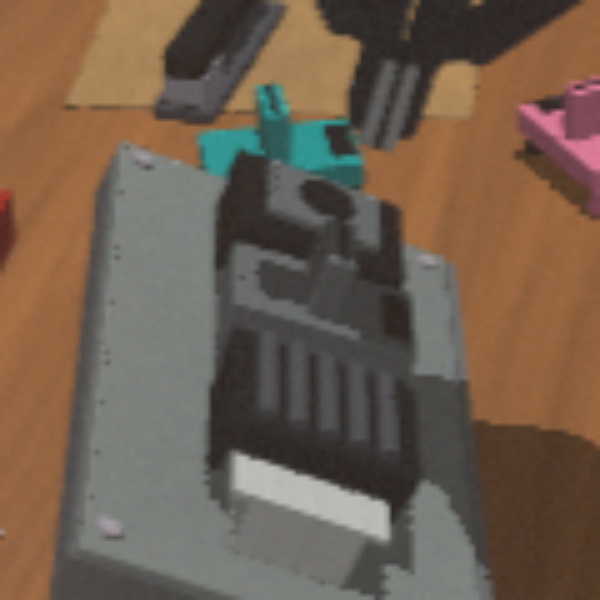

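View pics/w14.png

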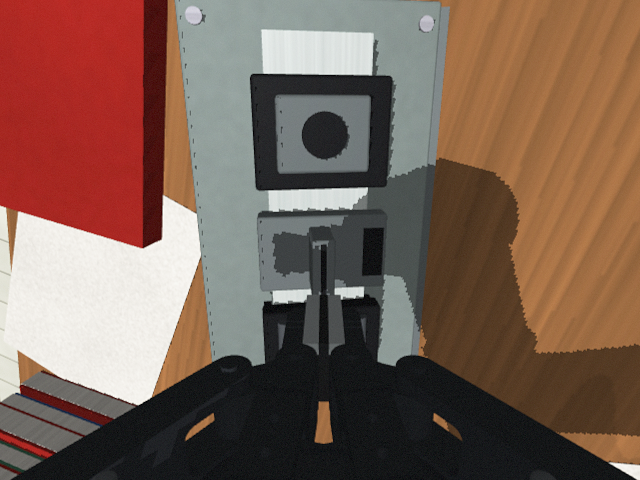

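```bash
cat >> h.py <<'E'
TL=40.
def tiptgt(x,y,z,phi):
    S=slopeM(YAW);M=tool(YAW,25-phi)
    return np.array([CX,CY,57.5])+S@[x,y,z]+M[:,2]*TL, M
def tip():
    s=arm.read_state();M=R.from_quat(s['ee_rot']).as_matrix();S=slopeM(YAW)
    print('t',s['clock'],'tip slope',(S.T@(s['position']-M[:,2]*TL-[CX,CY,57.5])).round(2),'F',(S.T@s['contact_force']).round(2),'j5',s['joints'][4].round(3),'tool in slope',R.from_matrix(S.T@M@tool(0,0).T).as_rotvec(degrees=True).round(1))
E
python3 -c "
from h import *
tip()
p,M=tiptgt(-33,-0.5,62,9);rows(p,M,4)"
```

```text
t 22.9 tip slope [  9.2   -0.74 115.28] F [-0.77 -0.18 -0.28] j5 -0.6 tool in slope [0.2 9.1 0.1]
[[-0.0, 0.83, 1.48], [0.0, 0.0, 0.0]]
[[-0.0, 0.83, 1.48], [0.0, 0.0, 0.0]]
[[-0.0, 0.83, 1.48], [0.0, 0.1, 0.1]]
[[-0.01, 0.83, 1.49], [0.1, 0.0, 0.0]]
end err [ 0.01 -0.03  0.03]
```

Emit:
jog_arm:
  rows:
    - [[0,1.66,0.4],[0,0,0],0]
    - [[0,1.66,0.9],[0,0,0],0]
    - [[0,0,1.5],[0,0,0],0]
    - [[0,0,1.5],[0,0,0],0]
    - [[0,0,1.5],[0,0,0],0]
    - [[0,0,0],[0,0,0],0]

```text
clock: 23.65
position: [558.3, 90.1, 61.6]
ee_rot: [0.778, -0.613, 0.084, -0.108]
contact_force: [0.0, 0.1, -0.2]
gripper_width: -0.1
```

```bash
python3 -c "
from h import *
tip()
snap('wrist','w15');snap('side','s15');tip()
b=cv2.imread('pics/s15.png')[190:310,230:350];b=cv2.resize(b,None,fx=5,fy=5);cv2.imwrite('pics/s15c.png',b)
cv2.imwrite('pics/w15c.png',cv2.resize(cv2.imread('pics/w15.png')[180:460,170:490],None,fx=2,fy=2))"
```

```text
t 23.65 tip slope [-33.43  -0.84  62.54] F [-0.01  0.05 -0.16] j5 -0.404 tool in slope [0.1 9.2 0.1]
t 23.75 tip slope [-31.97  -0.59  63.46] F [ 0.57  0.2  -0.15] j5 -0.404 tool in slope [0.2 9.1 0.1]
```

View pics/s15c.png

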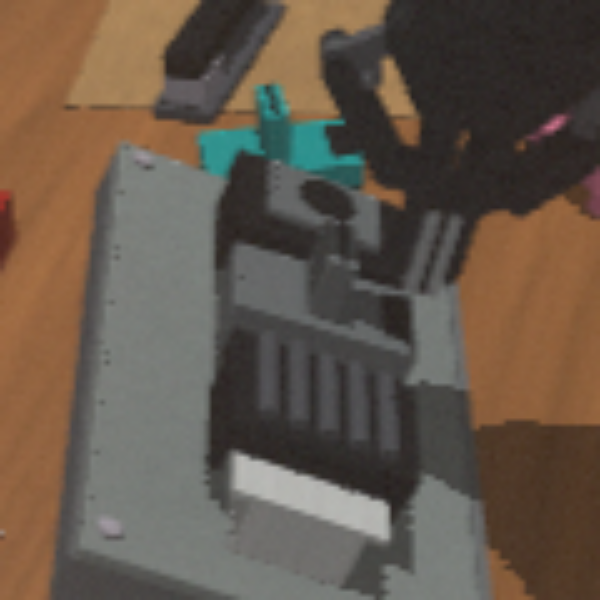

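View pics/w15c.png

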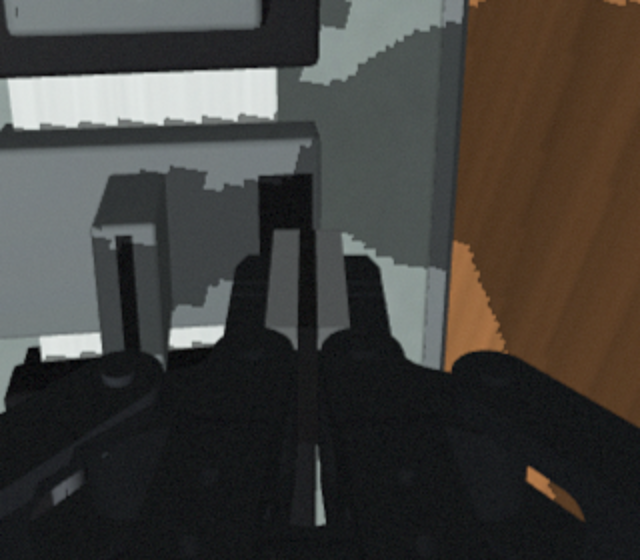

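Emit:
jog_arm:
  rows:
    - [[0,-0.22,0.37],[0,0,0],0]
    - [[0,-0.06,0.4],[0,0,0],0]
    - [[0,-0.06,0.4],[0,0,0],0]
    - [[0,0,0],[0,0,0],0]

```text
clock: 24.25
position: [565.4, 92.1, 52.0]
ee_rot: [0.778, -0.613, 0.085, -0.109]
contact_force: [-0.7, 0.6, 0.5]
gripper_width: -0.1
```

```bash
python3 -c "
from h import *
tip()
snap('wrist','w16');snap('side','s16');tip()
b=cv2.imread('pics/s16.png')[190:310,230:350];b=cv2.resize(b,None,fx=5,fy=5);
c=cv2.resize(cv2.imread('pics/w16.png')[180:460,170:490],None,fx=2,fy=2)
cv2.imwrite('pics/s16c.png',b);cv2.imwrite('pics/w16c.png',c)"
```

```text
t 24.25 tip slope [-30.83  -0.63  50.79] F [-0.32  0.75  0.68] j5 -0.38 tool in slope [0.1 9.1 0.1]
t 24.35 tip slope [-30.58  -0.57  51.04] F [ 0.57  0.72 -0.08] j5 -0.38 tool in slope [0.2 9.1 0.1]
```

View pics/s16c.png

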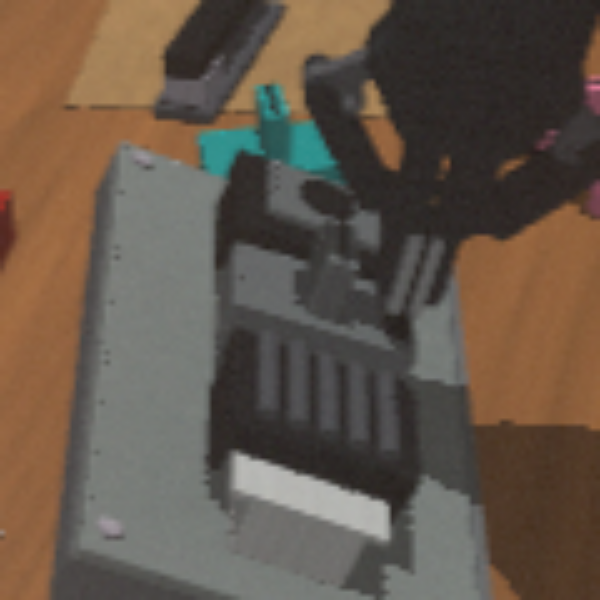

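View pics/w16c.png

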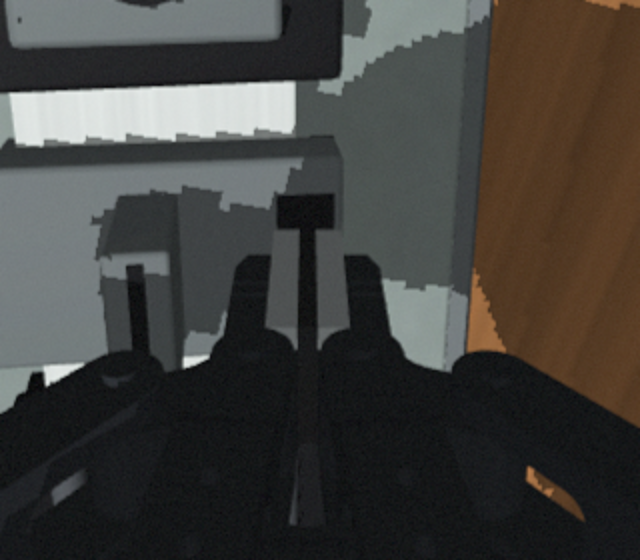

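Emit:
jog_arm:
  rows:
    - [[0,0,0.1],[0,0,0],0]
    - [[0,0,0.1],[0,0,0],0]
    - [[0,0,0.1],[0,0,0],0]

```text
clock: 24.72
position: [566.4, 92.4, 49.6]
ee_rot: [0.778, -0.613, 0.085, -0.11]
contact_force: [1.3, -1.1, 0.1]
gripper_width: 0.3
```

Emit:
jog_arm:
  rows:
    - [[0,0,0.08],[0,0,0],0]
    - [[0,0,0.08],[0,0,0],0]

```text
clock: 24.98
position: [566.8, 92.5, 48.0]
ee_rot: [0.778, -0.613, 0.085, -0.11]
contact_force: [0.3, 0.1, 0.4]
gripper_width: 0.0
```

Emit:
jog_arm:
  rows:
    - [[0,-0.01,0.07],[0,0,0],0]
    - [[0,0,0],[0,0,0],0]

```text
clock: 25.22
position: [567.0, 92.5, 47.4]
ee_rot: [0.778, -0.613, 0.085, -0.109]
contact_force: [-0.2, 0.9, 0.6]
gripper_width: 0.2
```

```bash
python3 -c "
from h import *
tip()"
```

```text
t 25.225 tip slope [-31.31  -0.55  45.86] F [0.29 0.95 0.56] j5 -0.366 tool in slope [0.2 9.1 0.1]
```

Now short steps of 0.5 mm, watching the force.

Emit:
jog_arm:
  rows:
    - [[0,-0.01,0.05],[0,0,0],0]
    - [[0,-0.01,0.05],[0,0,0],0]
    - [[0,0,0],[0,0,0],0]

```text
clock: 25.6
position: [567.3, 92.6, 46.4]
ee_rot: [0.778, -0.613, 0.085, -0.109]
contact_force: [-0.9, -0.5, 1.6]
gripper_width: -0.1
```

Emit:
jog_arm:
  rows:
    - [[0,-0.01,0.05],[0,0,0],0]
    - [[0,-0.01,0.05],[0,0,0],0]
    - [[0,0,0],[0,0,0],0]

```text
clock: 25.98
position: [568.4, 93.0, 45.7]
ee_rot: [0.778, -0.613, 0.085, -0.11]
contact_force: [0.2, 1.1, 0.7]
gripper_width: 0.2
```

```bash
python3 -c "
from h import *
tip()"
```

```text
t 25.975 tip slope [-30.74  -0.42  43.75] F [0.68 1.06 0.4 ] j5 -0.361 tool in slope [0.2 9.  0.1]
```

Emit:
jog_arm:
  rows:
    - [[0,-0.01,0.05],[0,0,0],0]
    - [[0,0,0],[0,0,0],0]

```text
clock: 26.22
position: [568.3, 92.9, 45.2]
ee_rot: [0.778, -0.613, 0.085, -0.11]
contact_force: [-0.4, -0.1, -0.2]
gripper_width: 0.1
```

Emit:
jog_arm:
  rows:
    - [[0,-0.01,0.05],[0,0,0],0]
    - [[0,0,0],[0,0,0],0]

```text
clock: 26.48
position: [568.4, 92.9, 44.6]
ee_rot: [0.778, -0.613, 0.085, -0.11]
contact_force: [0.3, 0.0, 0.6]
gripper_width: 0.0
```

Emit:
jog_arm:
  rows:
    - [[0,-0.01,0.05],[0,0,0],0]
    - [[0,0,0],[0,0,0],0]

```text
clock: 26.72
position: [568.6, 92.9, 44.4]
ee_rot: [0.778, -0.613, 0.085, -0.11]
contact_force: [-1.8, 0.1, 3.0]
gripper_width: 0.2
```

```bash
python3 -c "
from h import *
tip();snap('wrist','w17');snap('side','s17');tip()
b=cv2.imread('pics/s17.png')[190:310,230:350];b=cv2.resize(b,None,fx=5,fy=5);
c=cv2.resize(cv2.imread('pics/w17.png')[180:460,170:490],None,fx=2,fy=2)
cv2.imwrite('pics/s17c.png',b);cv2.imwrite('pics/w17c.png',c)"
```

```text
t 26.725 tip slope [-31.06  -0.55  42.49] F [-0.28  0.55  3.5 ] j5 -0.359 tool in slope [0.2 9.1 0.1]
t 26.825 tip slope [-31.07  -0.54  42.47] F [-0.12  0.12  3.01] j5 -0.359 tool in slope [0.2 9.1 0.1]
```

View pics/s17c.png

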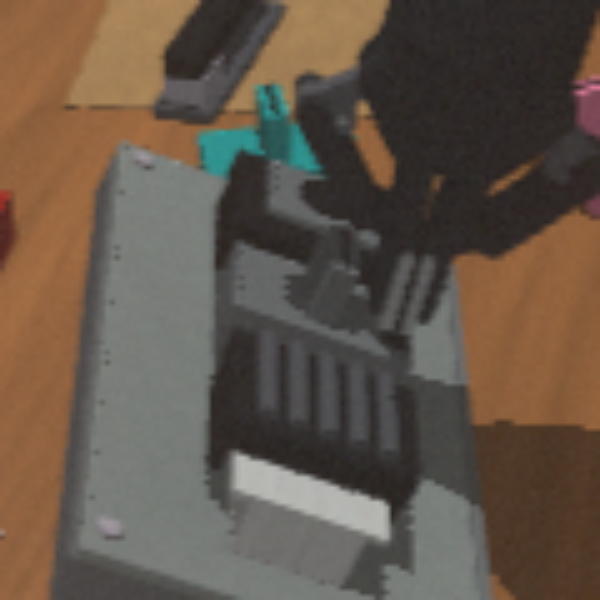

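View pics/w17c.png

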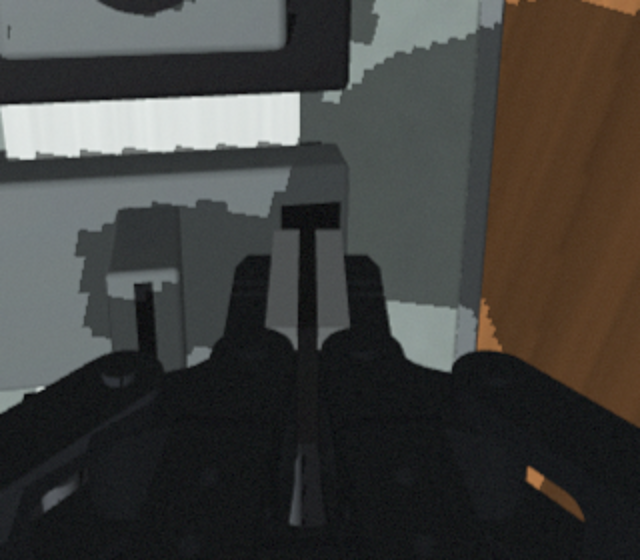

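Contact of 3 N on the pad. The wrist picture shows the fingers centred on it at about (325,290). I'll keep pressing slowly.

Emit:
jog_arm:
  rows:
    - [[0,-0.005,0.04],[0,0,0],0]
    - [[0,0,0],[0,0,0],0]

```text
clock: 27.08
position: [568.7, 92.9, 44.3]
ee_rot: [0.778, -0.613, 0.085, -0.11]
contact_force: [-4.0, 0.2, 5.4]
gripper_width: -0.2
```

Emit:
jog_arm:
  rows:
    - [[0,-0.005,0.04],[0,0,0],0]
    - [[0,0,0],[0,0,0],0]

```text
clock: 27.32
position: [568.8, 93.0, 44.2]
ee_rot: [0.778, -0.613, 0.085, -0.11]
contact_force: [-5.4, -1.0, 7.2]
gripper_width: -0.1
```

```bash
python3 -c "
from h import *
tip()"
```

```text
t 27.325 tip slope [-31.    -0.55  42.25] F [-1.91  0.27  8.83] j5 -0.358 tool in slope [0.2 9.  0.1]
```

```bash
cat > ov2.py <<'E'
from h import *
import sys
def box(xs,ys,zs): return [(x,y,z) for x in xs for y in ys for z in zs]
E8=[(0,1),(0,2),(0,4),(1,3),(1,5),(2,3),(2,6),(3,7),(4,5),(4,6),(5,7),(6,7)]
def draw(img,m,phi,off,sc,col,rx=28.1,y=-0.7,rz=26.3,dx=(0,0)):
    S=slopeM(YAW);root=np.array([CX,CY,57.5])+S@[rx,y,rz];H=holder(YAW,25-phi);O=root-H@[30.5,0,13]
    for b in (box((-38,37),(-23,23),(13,27)),box((-4,8),(-17,17),(27,53))):
        q=((proj('',[O+H@np.array(p,float) for p in b],m)+np.array(dx)-off+.5)*sc).astype(np.int32)
        for i,j in E8: cv2.line(img,tuple(map(int,q[i])),tuple(map(int,q[j])),col,1)
if __name__=='__main__':
    side=eyes.camera_model('side');w=dict(np.load('w14.npz'))
    out=[]
    for phi,col in((0,(0,255,0)),(4,(0,0,255))):
        a=cv2.resize(cv2.imread('pics/w14.png')[195:305,235:400],None,fx=4,fy=4,interpolation=2)
        draw(a,w,phi,np.array([235,195]),4,col);out.append(a)
    cv2.imwrite('pics/ovw.png',np.vstack(out)[:,:660])
    out=[]
    for phi,col in((0,(0,255,0)),(4,(0,0,255))):
        a=cv2.resize(cv2.imread('pics/s14.png')[225:275,265:320],None,fx=7,fy=7,interpolation=2)
        draw(a,side,phi,np.array([265,225]),7,col);out.append(a)
    out.append(cv2.resize(cv2.imread('pics/s14.png')[225:275,265:320],None,fx=7,fy=7,interpolation=2))
    cv2.imwrite('pics/ovs.png',np.hstack(out[:2]))
    cv2.imwrite('pics/s14z.png',cv2.resize(cv2.imread('pics/s14.png')[225:275,265:320],None,fx=11,fy=11,interpolation=2))
E
python3 ov2.py
```

```text
(no output)
```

View pics/ovs.png

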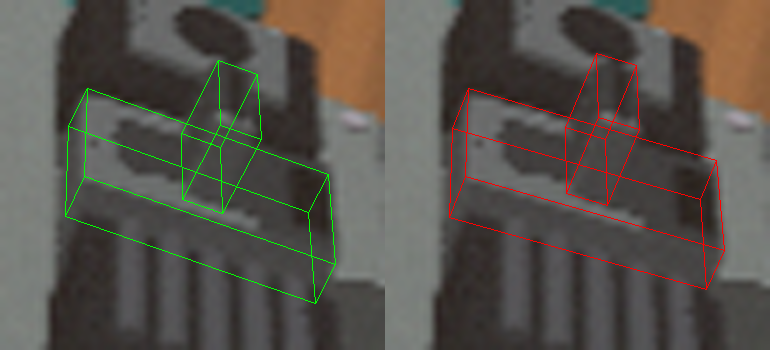

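View pics/ovw.png

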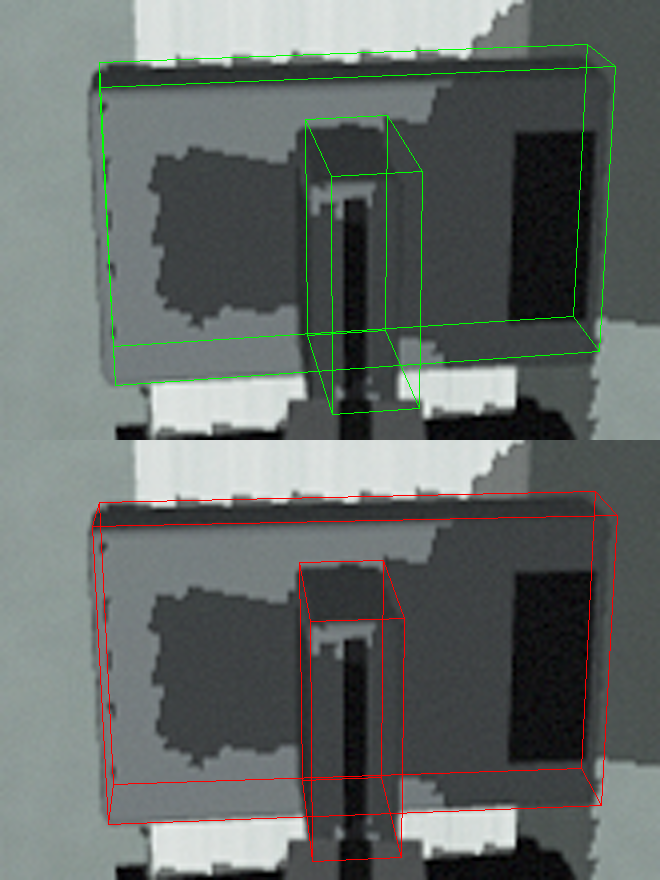

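View pics/s14z.png

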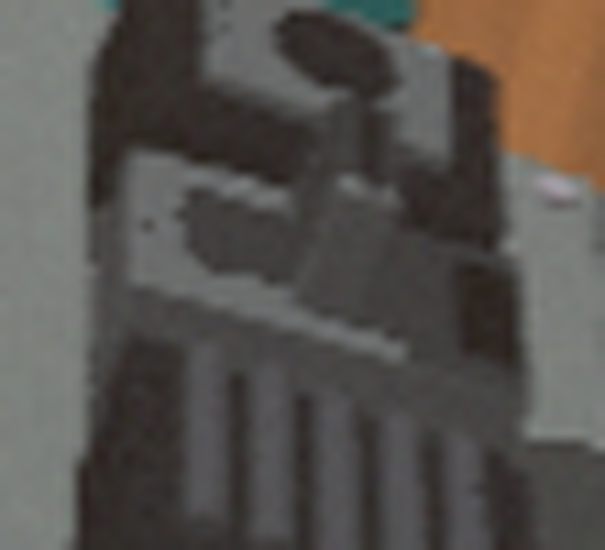

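Run:
```python
from h import *
from ov2 import draw
w=eyes.camera_model('wrist');side=eyes.camera_model('side')
out=[]
for phi,col in((0,(0,255,0)),(4,(0,0,255))):
    a=cv2.resize(cv2.imread('pics/w17.png')[230:400,130:350],None,fx=3,fy=3,interpolation=2)
    draw(a,w,phi,np.array([130,230]),3,col);out.append(a)
cv2.imwrite('pics/ovw2.png',np.vstack(out)[:, :])
cv2.imwrite('pics/ovw2.png',cv2.resize(np.vstack(out),None,fx=.58,fy=.58,interpolation=cv2.INTER_AREA))
out=[]
for phi,col in((0,(0,255,0)),(4,(0,0,255))):
    a=cv2.resize(cv2.imread('pics/s17.png')[225:275,265:320],None,fx=7,fy=7,interpolation=2)
    draw(a,side,phi,np.array([265,225]),7,col);out.append(a)
cv2.imwrite('pics/ovs2.png',np.hstack(out))
```

```text
(no output)
```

View pics/ovw2.png

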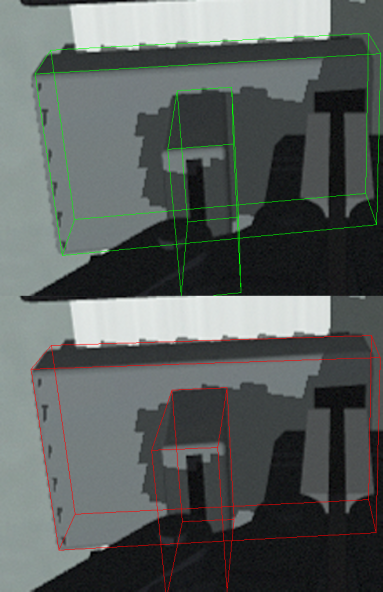

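View pics/ovs2.png

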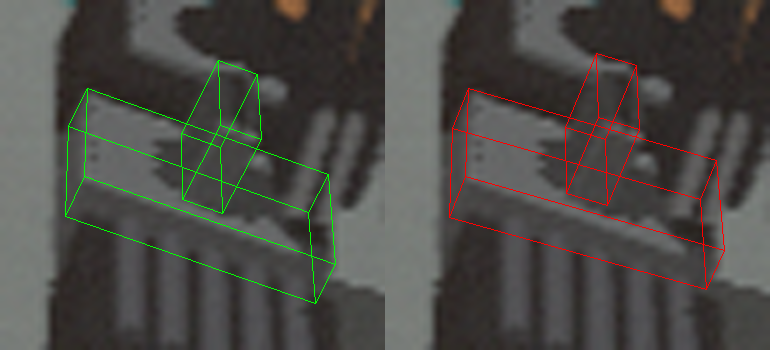

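At 3 N the overlays put the tilt at about 4°, so the clip has not snapped. The press also pushes about 2 N upslope, which jams the clip. I'll shift slightly downslope and press on.

Emit:
jog_arm:
  rows:
    - [[0,0.03,0],[0,0,0],0]
    - [[0,0.02,0],[0,0,0],0]
    - [[0,0,0],[0,0,0],0]

```text
clock: 27.7
position: [568.8, 93.0, 44.2]
ee_rot: [0.778, -0.613, 0.085, -0.11]
contact_force: [-3.1, -1.1, 8.5]
gripper_width: 0.2
```

```bash
python3 -c "
from h import *
tip()"
```

```text
t 27.7 tip slope [-31.03  -0.53  42.27] F [ 0.64 -0.37  9.05] j5 -0.356 tool in slope [0.2 9.  0.1]
```

Emit:
jog_arm:
  rows:
    - [[0,0,0.03],[0,0,0],0]
    - [[0,0,0],[0,0,0],0]

```text
clock: 27.95
position: [568.8, 93.0, 44.2]
ee_rot: [0.778, -0.613, 0.085, -0.11]
contact_force: [-5.0, -0.4, 9.7]
gripper_width: -0.3
```

```bash
python3 -c "
from h import *
tip()"
```

```text
t 27.95 tip slope [-31.04  -0.55  42.2 ] F [-0.39  0.81 10.91] j5 -0.356 tool in slope [0.2 9.  0.1]
```

```bash
python3 -c "
from h import *
s=arm.read_state();print(s['contact_force'].round(2),s['wrist_torque'].round(3))
M=R.from_quat(s['ee_rot']).as_matrix();d=s['wrist_torque']-np.array([-.15,.46,-.02]);print('tool F',(M.T@s['contact_force']).round(2),'tool T',(M.T@d).round(3), 'tool T raw',(M.T@s['wrist_torque']).round(3))
tip()
snap('wrist','w18');snap('side','s18')
cv2.imwrite('pics/s18z.png',cv2.resize(cv2.imread('pics/s18.png')[215:280,265:335],None,fx=9,fy=9,interpolation=2))
"
```

```text
[-5.02 -0.36  9.72] [-0.091  1.145  0.087]
tool F [ -0.85   2.09 -10.71] tool T [-0.652 -0.239 -0.042] tool T raw [-1.135 -0.197 -0.032]
t 27.95 tip slope [-31.04  -0.55  42.2 ] F [-0.39  0.81 10.91] j5 -0.356 tool in slope [0.2 9.  0.1]
```

View pics/s18z.png

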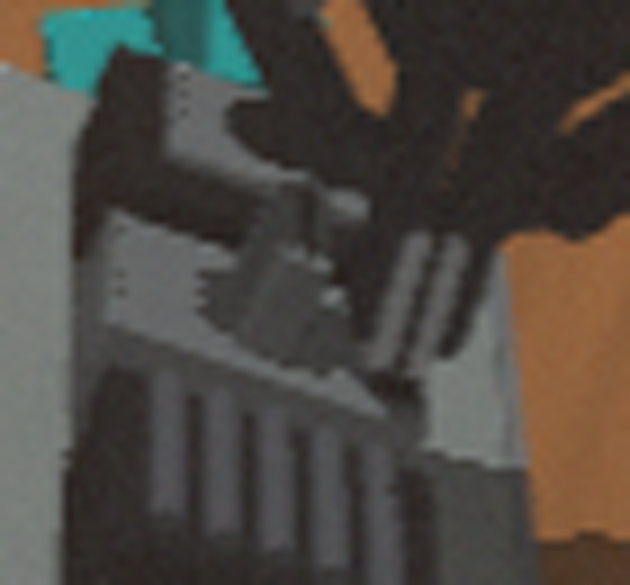

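Emit:
jog_arm:
  rows:
    - [[0,0,-0.5],[0,0,0],0]
    - [[0,0,-2],[0,0,0],0]
    - [[0,0,-3],[0,0,0],0]
    - [[0,-1.9,-0.7],[0,0,0],0]
    - [[0,-2,-0.5],[0,0,0],0]
    - [[0,0,0],[0,0,0],0]
    - [[0,0,0],[0,0,0],0]

```text
clock: 28.92
position: [586.0, 96.8, 117.1]
ee_rot: [0.778, -0.613, 0.084, -0.109]
contact_force: [-0.6, -0.1, 0.3]
gripper_width: 0.2
```

```bash
python3 -c "
from h import *
tip();s=arm.read_state();print(s['position'])
m=eyes.camera_model('wrist');np.savez('w19.npz',**m)
snap('wrist','w19');snap('side','s19')
z=lambda f:cv2.resize(cv2.imread(f)[220:280,260:325],None,fx=6,fy=6,interpolation=2)
cv2.imwrite('pics/cmp.png',np.hstack([z('pics/s14.png'),z('pics/s19.png')]))
"
```

```text
t 28.925 tip slope [ 15.83  -0.78 100.84] F [-0.43  0.04  0.52] j5 -0.584 tool in slope [0.1 9.2 0.1]
[585.95942167  96.80644208 117.0976716 ]
```

View pics/cmp.png

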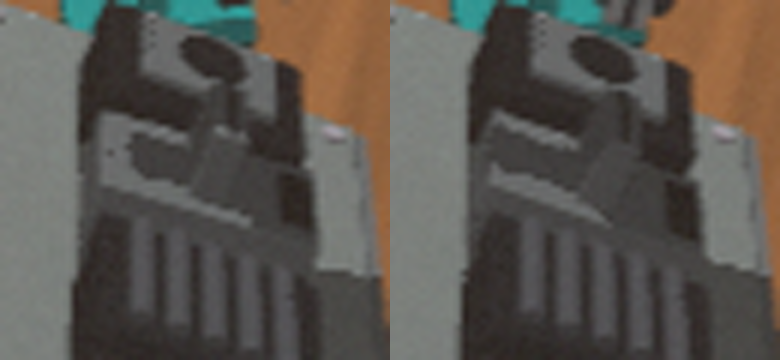

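View pics/w19.png

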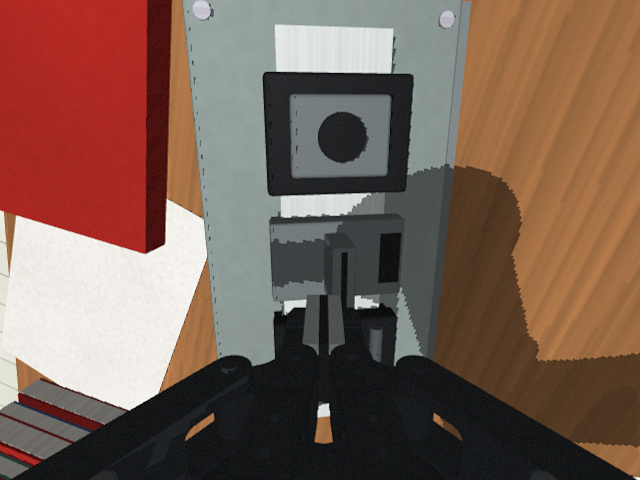

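```bash
python3 -c "
import cv2
a=cv2.imread('pics/w19.png')
cv2.imwrite('pics/w19a.png',cv2.resize(a[0:200,170:480],None,fx=2.5,fy=2.5,interpolation=2))
cv2.imwrite('pics/w19b.png',cv2.resize(a[205:310,255:420],None,fx=4.8,fy=4.8,interpolation=2))
"
```

```text
(no output)
```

View pics/w19a.png

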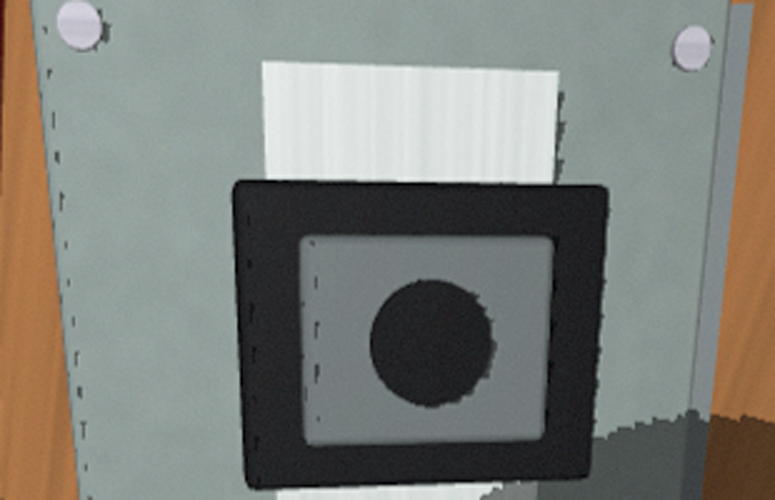

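View pics/w19b.png

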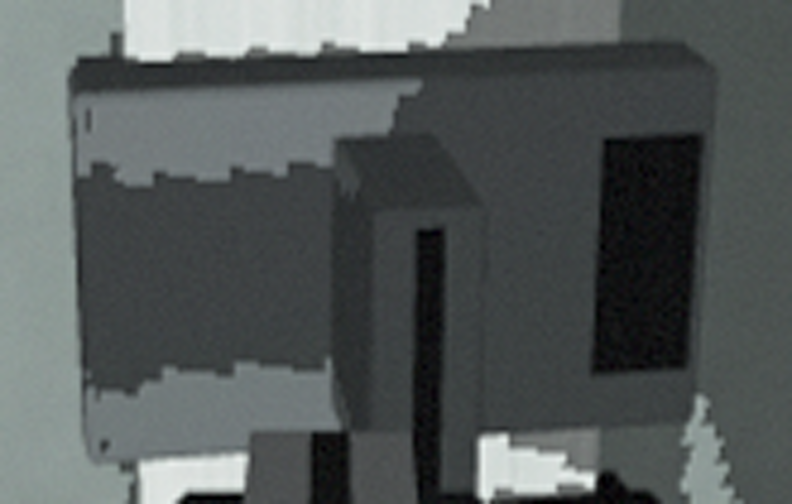

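```bash
cat > pnp.py <<'E'
from h import *
m=dict(np.load('w19.npz'))
f=lambda x,y:(255+x/4.8-.4,205+y/4.8-.4)
P=[(37,-23,27),(-38,-23,27),(-38,23,27),(37,23,27),(8,-17,27),(-4,-17,27),(8,-17,53),(-4,-17,53),(37,-23,13),(-38,-23,13)]
U=[f(72,93),f(718,69),f(695,428),f(92,463),f(333,138),f(437,135),f(372,210),f(485,205),f(75,62),f(690,42)]
P=np.array(P,float);U=np.array(U,float)
S=slopeM(YAW);Rc=cv2.Rodrigues(m['rvec'])[0]
H=holder(YAW,23);r0=cv2.Rodrigues(Rc@H)[0]
O=np.array([CX,CY,57.5])+S@[-2,0,13.]
t0=(Rc@O+m['tvec']).reshape(3,1)
ok,r,t=cv2.solvePnP(P,U,m['K'],None,r0.copy(),t0.copy(),True)
q=cv2.projectPoints(P,r,t,m['K'],None)[0][:,0];print((U-q).round(2).tolist())
Hf=Rc.T@cv2.Rodrigues(r)[0];O=Rc.T@(t[:,0]-m['tvec'])
print('rot rel slope deg',R.from_matrix(S.T@Hf).as_rotvec(degrees=True).round(2),'origin slope',(S.T@(O-[CX,CY,57.5])).round(2),'root',(S.T@(O+Hf@[30.5,0,13]-[CX,CY,57.5])).round(2))
# constrained: only phi, rx, y, rz
from scipy.optimize import least_squares
def res(x):
    H=holder(YAW+x[4],25-x[0]);root=np.array([CX,CY,57.5])+S@[x[1],x[2],x[3]];O=root-H@[30.5,0,13]
    return (proj('',[O+H@p for p in P],m)-U).ravel()
s=least_squares(res,[3,28,-.7,26.3,0]);J=np.linalg.inv(s.jac.T@s.jac);print(s.x.round(2),(np.sqrt(np.diag(J))*.6).round(2),np.abs(s.fun).mean())
E
python3 pnp.py
```

```text
[[-0.91, -0.18], [-0.9, -0.53], [-0.42, 0.03], [0.26, -0.39], [-0.03, 0.55], [0.23, 0.75], [0.52, -0.18], [0.0, -0.16], [0.05, 0.1], [1.2, 0.04]]
rot rel slope deg [ 0.35  1.09 -0.26] origin slope [-2.23  0.97 11.1 ] root [28.51  0.75 23.52]
[ 1.11 28.5   0.64 23.47 -0.21] [0.34 0.21 0.3  0.73 0.22] 0.42999275625862055
```

```bash
python3 -c "
import cv2
a=cv2.imread('pics/w2.png')
cv2.imwrite('pics/w2b.png',cv2.resize(a[215:335,250:415],None,fx=4.8,fy=4.8,interpolation=2))
a=cv2.imread('pics/w14.png')
cv2.imwrite('pics/w14b.png',cv2.resize(a[200:310,245:400],None,fx=5,fy=5,interpolation=2))
"
```

```text
(no output)
```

View pics/w2b.png

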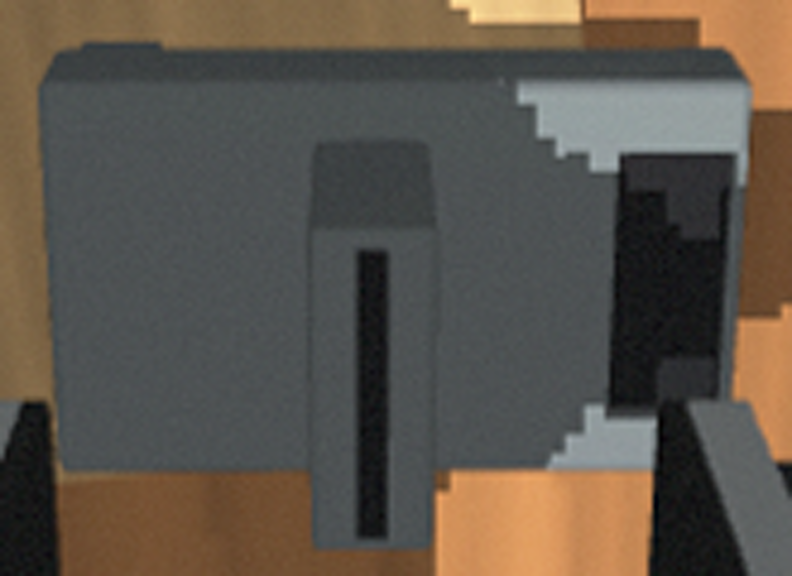

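View pics/w14b.png

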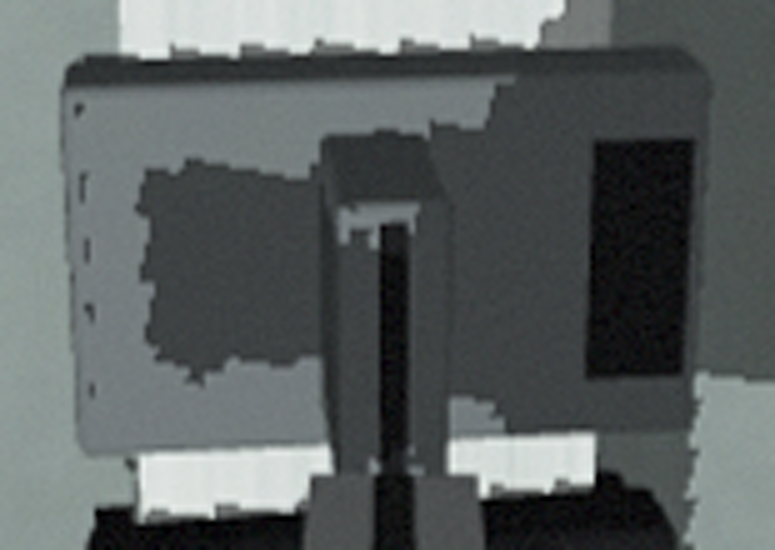

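```bash
cat > pnp2.py <<'E'
from h import *
def solve(m,pts,H0,O0):
    P=np.array([p for p,_ in pts],float);U=np.array([u for _,u in pts],float)
    Rc=cv2.Rodrigues(m['rvec'])[0]
    ok,r,t=cv2.solvePnP(P,U,m['K'],None,cv2.Rodrigues(Rc@H0)[0],(Rc@O0+m['tvec']).reshape(3,1),True)
    q=cv2.projectPoints(P,r,t,m['K'],None)[0][:,0]
    return Rc.T@cv2.Rodrigues(r)[0],Rc.T@(t[:,0]-m['tvec']),np.abs(U-q).mean()
S=slopeM(YAW)
# camera in tool
s=arm.read_state();m=dict(np.load('w19.npz'));Rc=cv2.Rodrigues(m['rvec'])[0];T=tool(YAW,16)  # near
T=R.from_quat(s['ee_rot']).as_matrix()
Rct=Rc@T; tct=Rc@s['position']+m['tvec']
# w2
T2=R.from_quat([-0.7,0.714,-0.001,0.001]).as_matrix();p2=np.array([612.66,-254.28,31.1])
m2=dict(K=m['K'],rvec=cv2.Rodrigues(Rct@T2.T)[0][:,0]); m2['tvec']=tct-Rct@T2.T@p2
f=lambda x,y:(250+x/4.8-.4,215+y/4.8-.4)
pts=[((37,-23,27),f(40,82)),((-38,-23,27),f(750,82)),((37,23,27),f(65,470)),((8,-17,27),f(315,143)),((-4,-17,27),f(428,143)),((8,-17,53),f(310,228)),((-4,-17,53),f(437,228)),((8,17,53),f(315,548)),((-4,17,53),f(432,548))]
H,O,e=solve(m2,pts,holder(-1.2,0),np.array([609,-254,0.]))
print('w2 desk: rot',R.from_matrix(holder(-1.2,0).T@H).as_rotvec(degrees=True).round(2),O.round(1),e.round(2))
m14=dict(np.load('w14.npz'));f=lambda x,y:(245+x/5-.4,200+y/5-.4)
pts=[((37,-23,27),f(63,88)),((-38,-23,27),f(708,68)),((-38,23,27),f(692,430)),((37,23,27),f(78,452)),((8,-17,27),f(320,135)),((-4,-17,27),f(430,133)),((8,-17,53),f(335,208)),((-4,-17,53),f(448,203))]
H,O,e=solve(m14,pts,holder(YAW,23),np.array([CX,CY,57.5])+S@[-2,0,13.])
print('w14 rot',R.from_matrix(S.T@H).as_rotvec(degrees=True).round(2),'root',(S.T@(O+H@[30.5,0,13]-[CX,CY,57.5])).round(2),e.round(2))
f=lambda x,y:(255+x/4.8-.4,205+y/4.8-.4)
pts=[((37,-23,27),f(72,93)),((-38,-23,27),f(718,69)),((-38,23,27),f(695,428)),((37,23,27),f(92,463)),((8,-17,27),f(333,138)),((-4,-17,27),f(437,135)),((8,-17,53),f(372,210)),((-4,-17,53),f(485,205))]
H,O,e=solve(m,pts,holder(YAW,23),np.array([CX,CY,57.5])+S@[-2,0,13.])
print('w19 rot',R.from_matrix(S.T@H).as_rotvec(degrees=True).round(2),'root',(S.T@(O+H@[30.5,0,13]-[CX,CY,57.5])).round(2),e.round(2))
E
python3 pnp2.py
```

```text
w2 desk: rot [0.16 0.08 0.16] [ 609.6 -252.    -3.9] 0.33
w14 rot [-0.66  3.45 -0.08] root [28.59  0.22 24.09] 0.46
w19 rot [ 0.48  0.66 -0.28] root [28.65  0.94 23.31] 0.35
```

The pose fits give a tilt of 3.5° before the press and 0.7° after it. The same fit is good to about 0.1° on the desk picture, where the tilt is known. That fits with the clip having snapped during the press. One more view will confirm it.

Emit:
jog_arm:
  rows:
    - [[-1.5,0.5,0],[0,0,0],0]
    - [[-1.5,0.5,0],[0,0,0],0]
    - [[0,0,0],[0,0,0],0]
    - [[0,0,0],[0,0,0],0]

```text
clock: 29.52
position: [570.6, 124.0, 115.4]
ee_rot: [0.778, -0.613, 0.085, -0.109]
contact_force: [-0.1, -0.5, 1.0]
gripper_width: -0.2
```

```bash
python3 -c "
from h import *
tip()
m=eyes.camera_model('wrist');np.savez('w20.npz',**m)
a=snap('wrist','w20');tip()
a=a[:,:,::-1]
print(proj('wrist',[np.array([CX,CY,57.5])+slopeM(YAW)@[-2,0,30]]))
cv2.imwrite('pics/w20b.png',cv2.resize(a[150:290,240:420],None,fx=4.4,fy=4.2857,interpolation=2))
"
```

```text
t 29.525 tip slope [  7.21  29.18 102.92] F [ 0.2 -0.5  1. ] j5 -0.563 tool in slope [0.2 9.1 0.1]
t 29.575 tip slope [  7.44  29.06 102.94] F [-0.51 -0.37 -0.93] j5 -0.563 tool in slope [0.2 9.1 0.1]
[[321.10851166 204.46423739]]
```

View pics/w20b.png

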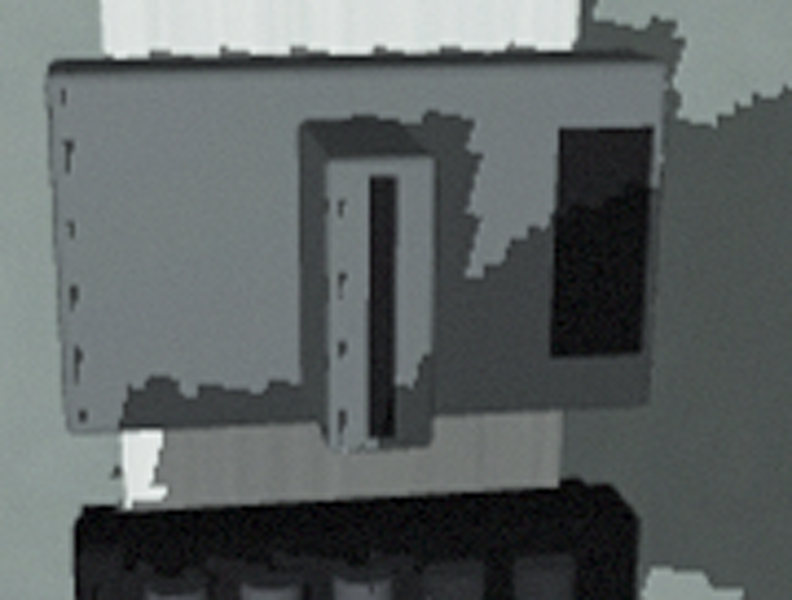

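```bash
cat >> pnp2.py <<'E'
m=dict(np.load('w20.npz'))
f=lambda x,y:(240+x/4.4-.4,150+y/4.2857-.4)
pts=[((37,-23,27),f(47,75)),((-38,-23,27),f(667,66)),((-38,23,27),f(648,405)),((37,23,27),f(68,432)),((8,-17,27),f(301,122)),((-4,-17,27),f(402,121)),((8,-17,53),f(328,160)),((-4,-17,53),f(436,157)),((8,17,53),f(330,450)),((-4,17,53),f(434,445))]
H,O,e=solve(m,pts,holder(YAW,23),np.array([CX,CY,57.5])+S@[-2,0,13.])
print('w20 rot',R.from_matrix(S.T@H).as_rotvec(degrees=True).round(2),'root',(S.T@(O+H@[30.5,0,13]-[CX,CY,57.5])).round(2),e.round(2))
E
python3 pnp2.py | tail -1
python3 - <<'E'
from h import *
from ov2 import draw
w=dict(np.load('w20.npz'))
o=[]
for phi,c in((0,(0,255,0)),(3.5,(0,0,255))):
    a=cv2.resize(cv2.imread('pics/w20.png')[150:290,240:420],None,fx=2.1,fy=2.1,interpolation=2)
    draw(a,w,phi,np.array([240,150]),2.1,c,rx=28.6,y=0.6,rz=23.5); o.append(a)
cv2.imwrite('pics/ov20.png',np.hstack(o))
E
```

```text
w20 rot [-0.04 -0.04 -0.27] root [28.79  0.42 22.88] 0.41
```

View pics/ov20.png

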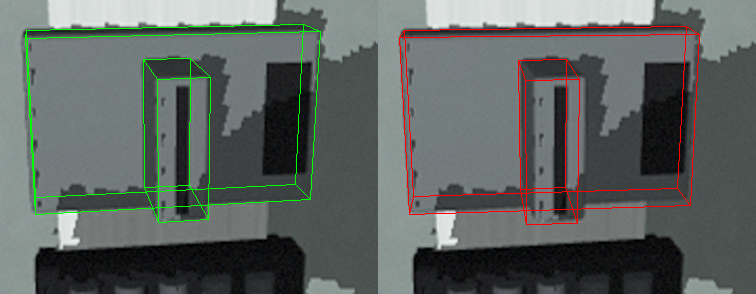

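The fit now gives 0.0° ± 0.4°, and the green seated outline matches the picture while the red 3.5° one does not. I'll lift clear and check the bystanders.

Emit:
jog_arm:
  rows:
    - [[0,0,-3],[0,0,0],0]
    - [[0,0,-4],[0,0,0],0]
    - [[0,0,-4],[0,0,0],0]
    - [[0,0,0],[0,0,0],0]
    - [[0,0,0],[0,0,0],0]

```text
clock: 30.2
position: [541.1, 116.4, 220.7]
ee_rot: [0.778, -0.613, 0.085, -0.109]
contact_force: [-0.4, -0.7, -0.6]
gripper_width: 0.0
```

```bash
python3 -c "
from h import *
a=snap('side','s21');tip()
z=lambda f:cv2.imread(f)[150:340,170:440]
cv2.imwrite('pics/cmp2.png',cv2.resize(np.hstack([z('pics/side0.png'),z('pics/s21.png')]),None,fx=1.45,fy=1.45))
"
```

```text
t 30.25 tip slope [ 23.76  28.65 210.71] F [-0.9   0.97 -0.47] j5 -0.829 tool in slope [0.1 9.2 0.1]
```

View pics/cmp2.png

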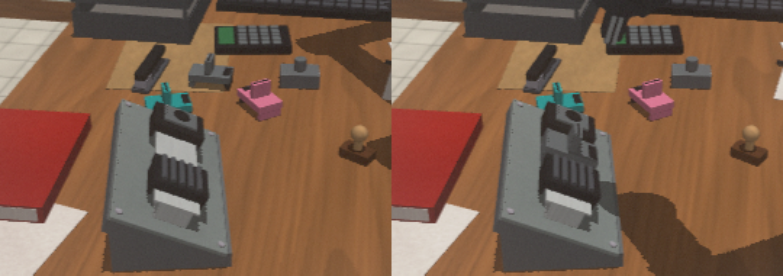

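The holder sits between the two units, and nothing else in the picture has moved. Handing in.

```bash
python3 -c "
from bench import arm
print(arm.job_done())"
```

```text
the job is handed in; nothing more can be done
None
```

The card holder is mounted on the rail between the two units and let go. The job was handed in at about 30 s.

**What I did**
- Gripped the holder by its fin and lowered it beyond the rail's upper edge with the foot up 16°. The underside touched the rail at about 3 N.
- Pulled it downslope until the lip met the edge. The edge was at about x 28, so the rail is clamped roughly 2 mm low.
- Tilted the foot down in the grip until joint 5 reached its −0.16 rad limit. I then let go with the lip hooked, and pressed the foot pad with shut fingers until it was solid.

**Last checks**
- **Tilt:** picture fits gave 3.5° before the press, then 0.7° and 0.0° (± 0.4°) in two views afterwards, which is flat within error.
- **Force:** the highest reading I saw while it touched the console was about 11 N, well under 40 N.
- **Bystanders:** the look-alikes, spare, calculator, stapler and stamp match the first side picture. The mug is outside that crop and was not compared; the arm never went near it.
- **Robot:** it was clear of everything at hand-in.

**What disagreed or stayed uncertain**
- **Fingertip position:** the tips sat about 40 mm behind the stated tool point, so I worked from the images and contact instead.
- **The snap itself:** I never saw a clear force signature for it, so I infer it from the flat tilt and the solid feel at 11 N. An early overlay wrongly suggested it was still 4° up, because it assumed the wrong height.

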